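# Load the battery tray, turn it, slide it into the charging dock and start the charge

### The arm

A 6-joint arm with a two-finger parallel gripper is mounted at the origin on the work surface. World frame = base frame: x ahead of the robot, y to its left, z up, the work surface at z = 0. Lengths are in mm, angles in rad, forces in N, time in s.
With the tool pointing down it reaches from about 275 to 1000 mm from the base axis. Payload 8.4 kg.
Tool frame: the origin (TCP) lies at the very end of the fingers, on their centre line; the grasp point (between the pads) lies 19 mm behind it (r.tcp_to_grasp is the distance from the TCP to the grasp point, in mm); z points along the fingers, y is the line along which they close (so a half turn about z gives the same grasp; the last joint's range is limited). The gripper opens to 85 mm and grips with 20 to 120 N. Pads are 22 mm wide; open, the fingers measure 114 mm over their backs; the gripper's body (76 mm by 85 mm) begins 54 mm behind the grasp point. The pads swing forward as they close: fully open they stand 13 mm farther back than shut.
Start: joints at [-1.316, 0.353, 1.633, -0, 1.155, -0.002], TCP at [158.74, -604.508, 231.281] pointing down, gripper open.
Joint ranges: [-2.63, 2.63], [-0.92, 2.1], [0.06, 2.66], [-1.3, 4.44], [0, 2.69], [-3.02, 3.02]. Speed limits (rad/s): [2.22, 2.22, 2.79, 3.14, 3.14, 3.14].

### API

Orientations are given as [roll, pitch, yaw] about the fixed x, y, z axes, in that order (R = Rz(yaw) Ry(pitch) Rx(roll)).
In Python, from rig import r gives the robot as it stands. The module is installed in compiled form; this text tells all that it offers.
- The arm moves only by the tool play_rows, never from a script. Its argument "rows" is a list of rows, each an object with "dp": the shift along the tool's x, y, z in units of 40 mm (1.0 is 40 mm), a list of three; "turn": the turn, a rotation vector about the tool's x, y, z in units of 6 degrees (1.0 is 6 degrees), a list of three; "fingers": the closure, from 0 (fully open) to 1 (shut). In form: [{"dp": [tx, ty, tz], "turn": [wx, wy, wz], "fingers": fingers}, ...]. A call has 1 to 5 rows; each row shifts and turns the commanded pose from where the row before left it, along the tool's axes as they then stand; what a row does not reach is not made up. A row lasts 1/12 s, in which the tool goes at most 41.7 mm and 7.16 degrees, less where a joint would pass 70% of its speed; a pose out of reach is approached as far as the arm can. A call is refused whole if a number of a shift passes 1 or a number of a turn 1, either way. A call with a gripper value outside its range is refused whole. The fingers move at their own pace and stop on an object; "force" is the grip in N (left out, the last holds). Time passes only in rows, so rows that do not move let the fingers close. It gives the time, the measured TCP pose, the force, the opening and the grip force at its end, in the units of the state.
- r.sense(): the state, without advancing time (a new reading comes with each control period).
- r.grab_frame(name): name is "scene" or "top"; returns a dict with "pixels" (480x640x3 uint8, red, green, blue), "fx", "fy", "cx", "cy" (pixels), "pose" (4x4, takes a point from camera to world coordinates). Camera axes: x right, y down, z forward; pixel columns grow to the right and rows downward; lengths in mm; the calibration is good to about 2 mm. A picture is of the moment at which its call begins. There is no depth.
- r.sign_off(): hands the job in; it is judged then, once.
The state is a dict: "clock": time; "qpos": joint angles; "qvel": joint speeds; "joint_efforts": joint torques, N m; "eef_pos": TCP position; "tcp_rot": TCP orientation; "contact_force": force on the tool from outside, world axes, zero at the start; "wrist_torque": the same for the moment, N m; "opening": opening from 0.0 (shut) to 1.0 (fully open); "grasp_force": force on a finger pad.
Only numpy, scipy, OpenCV 4.12 (cv2) and the standard library are available. Lean on these libraries where they do the work, as an engineer would, in place of code of your own. Each camera call takes 0.05 s, during which the arm holds its last target. There are 200 camera calls.

### The job

Lay every battery pack on the bench flat in the tray, one to a pocket, then slide the loaded tray into the charging dock's rails until it is fully home; it only goes in orange plug end first, so turn it end for end before you slide it in. Once it is home, and not before, press the yellow, the blue and the green key all the way down in that order, one at a time, letting each spring back. At the end all packs lie in their pockets and the tray is home in the dock; leave the tape, bottle, phone, screwdriver and mug where they are.

Things in the scene. Friction and masses are not known exactly. Their poses are not given: they have to be found in the camera images.
- tray: grey battery tray, 350 g empty, flat on the bench, on which it slides easily. Origin: centre of its underside; x points to its orange plug end, y across, z up. Base plate 182 x 100 x 6 mm (x -91 to +91). Side walls and pocket walls 3 mm thick, tops 16 mm above the bench. It starts before the dock's mouth with its tail roughly towards the dock and its plug end away.
- tray_plug (a point): middle of the tip of the tray's orange plug, at x = +115 mm, y = 0, 5 mm up in the tray's frame; the plug is 24 mm long (x 91 to 115), 76 mm wide, 10 mm high
- tray_tail (a point): middle of the tray's tail end, x = -97 mm in the tray's frame: a black bumper 6 mm thick, 140 mm wide and 18 mm high, too wide to enter the dock's rails
- tray_handle (a point): middle of the top of the tray's black upright handle, over the tray's origin, 72 mm above the bench: 36 mm along the tray's x, 14 mm thick along its y; taken from above across the 14 mm. The packs in the tray reach 31 mm above the bench
- pocket1 (a point): centre of the floor, 6 mm above the bench, of the tail-most of the four pockets; their centres lie at x = -72, -37, +37 and +72 mm, y = 0 in the tray frame. All are alike, open above, 32 mm along the tray's x and 66 mm along its y, walls 10 mm deep. A pack lies in one with its 54 mm length across the tray (along y)
- dock: white charging dock fixed to the bench, open above; the tray slides on the bench between its two rails (inner faces at y = -53 and +53 mm, 16 mm high, x -60 to +120). x is the way in, z up; its origin, on the bench, is where the tray's origin lies when home, tray x along dock x. Aluminium lips (x -25 to +120, underside 10 mm up) hold the tray's edges down: it cannot be lowered in.
- dock_mouth (a point): middle of the dock's mouth on the bench, x = -85 mm in the dock's frame: two orange flared guides, 16 mm high, that narrow from about 132 mm to the rails' 106 mm over 28 mm
- dock_socket (a point): where the tip of the tray's plug lies when the tray is home: x = +115 mm, y = 0, 5 mm up in the dock's frame; within 6 mm counts as home. Stop blocks 85 mm apart at x = 93 mm let only the plug pass and end the travel 2 mm past this point. Behind them a housing 45 mm high, x 120 to 150
- keybox: grey key box fixed to the bench, 62 x 170 x 30 mm, three keys in a row along its y axis at y = -52, 0 and +52 mm. Origin: centre of its underside
- pack1: a black battery pack with a yellow band round its middle: a block 54 x 25 x 25 mm, about 90 g, lying on the bench on one of its long sides (all four are alike). Origin: the middle of the block, 12.5 mm above what it lies on; x along the 54 mm length. Either way round is right. None if this pack is absent (two to four of the four are there).
- pack2: a black battery pack with a yellow band round its middle: a block 54 x 25 x 25 mm, about 90 g, lying on the bench on one of its long sides (all four are alike). Origin: the middle of the block, 12.5 mm above what it lies on; x along the 54 mm length. Either way round is right. None if this pack is absent (two to four of the four are there).
- pack3: a black battery pack with a yellow band round its middle: a block 54 x 25 x 25 mm, about 90 g, lying on the bench on one of its long sides (all four are alike). Origin: the middle of the block, 12.5 mm above what it lies on; x along the 54 mm length. Either way round is right. None if this pack is absent (two to four of the four are there).
- pack4: a black battery pack with a yellow band round its middle: a block 54 x 25 x 25 mm, about 90 g, lying on the bench on one of its long sides (all four are alike). Origin: the middle of the block, 12.5 mm above what it lies on; x along the 54 mm length. Either way round is right. None if this pack is absent (two to four of the four are there).
- key_yellow (a joint): travel of the yellow key in m: 0 released, 0.006 fully down (about 5 N, springs back); counts as pressed beyond 0.0042
- key_yellow_top (a point): centre of the top face of the round yellow key (26 mm across) when released, about 52 mm above the bench; pressed straight down. The three keys stand 52 mm apart in a row on the key box, in an order that changes from start to start.
- key_blue (a joint): travel of the blue key in m: 0 released, 0.006 fully down (about 5 N, springs back); counts as pressed beyond 0.0042
- key_blue_top (a point): centre of the top face of the round blue key (26 mm across) when released, about 52 mm above the bench; pressed straight down. The three keys stand 52 mm apart in a row on the key box, in an order that changes from start to start.
- key_green (a joint): travel of the green key in m: 0 released, 0.006 fully down (about 5 N, springs back); counts as pressed beyond 0.0042
- key_green_top (a point): centre of the top face of the round green key (26 mm across) when released, about 52 mm above the bench; pressed straight down. The three keys stand 52 mm apart in a row on the key box, in an order that changes from start to start.
- tape: roll of white tape lying flat, 70 mm across, 18 mm high; origin at the centre of its underside; to be left alone
- flux: small white bottle with a red cap, 34 mm across, 85 mm high, origin under its centre; to be left alone
- phone: black phone lying flat, 150 x 72 x 9 mm, x along its length, origin under its centre; to be left alone
- driver: screwdriver with a red handle, 170 mm long, lying along its x axis; to be left alone
- mug: blue mug, 76 mm across and 90 mm high, origin under its centre; to be left alone
There are look-alikes about, which are no part of the job. What is shaped like the pack2 but pink is not meant.

How it is judged (in metres and radians):
On the way, in this order (a step that is already met when the one before it is completed fails the run):
1. all packs that are there lie in the tray's pockets, let go (x of pack1 in the frame of tray between -0.09 and 0.09 m and y of pack1 in the frame of tray between -0.02 and 0.02 m and z of pack1 in the frame of tray between 0.0145 and 0.0235 m and angle between pack1's own x axis and vertical between 1.4 and 1.74 rad and contact force between the fingers and pack1 below 0.5 N and x of pack2 in the frame of tray between -0.09 and 0.09 m and y of pack2 in the frame of tray between -0.02 and 0.02 m and z of pack2 in the frame of tray between 0.0145 and 0.0235 m and angle between pack2's own x axis and vertical between 1.4 and 1.74 rad and contact force between the fingers and pack2 below 0.5 N and x of pack3 in the frame of tray between -0.09 and 0.09 m and y of pack3 in the frame of tray between -0.02 and 0.02 m and z of pack3 in the frame of tray between 0.0145 and 0.0235 m and angle between pack3's own x axis and vertical between 1.4 and 1.74 rad and contact force between the fingers and pack3 below 0.5 N and x of pack4 in the frame of tray between -0.09 and 0.09 m and y of pack4 in the frame of tray between -0.02 and 0.02 m and z of pack4 in the frame of tray between 0.0145 and 0.0235 m and angle between pack4's own x axis and vertical between 1.4 and 1.74 rad and contact force between the fingers and pack4 below 0.5 N), for 0.3 s.
2. the tray is home in the dock, plug end first, with the packs in it (all of step 1 and horizontal distance between tray_plug and dock_socket below 0.006 m and angle between the x axis of tray and the x axis of dock, either way round below 0.06 rad and angle between tray's own z axis and vertical below 0.06 rad and height (world z) of tray below 0.006 m), for 0.3 s.
3. the yellow key is pressed fully, alone (value of joint key_yellow above 0.0042 m and value of joint each of key_blue, key_green below 0.002 m), for 0.05 s.
4. the blue key is pressed fully, alone (value of joint key_blue above 0.0042 m and value of joint each of key_yellow, key_green below 0.002 m), for 0.05 s.
5. the green key is pressed fully, alone (value of joint key_green above 0.0042 m and value of joint each of key_yellow, key_blue below 0.002 m), for 0.05 s.
At the end, for the whole second after the job is handed in: Every pack that is there lies flat in a pocket of the tray (within 4.5 mm of resting on its floor, long axis within 0.17 rad of level), the tray is home in the dock (plug tip within 6 mm of dock_socket, aligned within 0.06 rad), all keys are up, everything is released and at rest (all of step 2 and value of joint each of key_yellow, key_blue, key_green below 0.002 m and linear speed of each of pack1, pack2, pack3, pack4, tray below 0.02 m/s); the robot touches nothing.
It fails at once if a key is pressed down before the tray is home (value of joint any of key_yellow, key_blue, key_green above 0.004 m and horizontal distance between tray_plug and dock_socket above 0.02 m).
It fails at once if two keys are down at once (value of joint each of key_yellow, key_blue above 0.003 m or value of joint each of key_yellow, key_green above 0.003 m or value of joint each of key_blue, key_green above 0.003 m).
It fails at once if the tape, bottle, phone, screwdriver or mug is moved more than 4 cm (distance of any of tape, flux, phone, driver, mug from where it was at the start of the episode above 0.04 m).
Of pack1, pack2, pack3, pack4 only 2 to 4 are there at a start; the rules pass over those that are not, and their reading is None.
At some moment in a run one of pack1, pack2, pack3, pack4 may be knocked a few centimetres aside while the robot is not near it.
Once in a run the grip may slacken for a moment while it holds something.
It also fails if it takes over 210 s, if anything falls off the work surface, if the arm or the gripper's body presses on something with over 40 N, if the wrist force passes 120 N, or if a joint passes its speed limit or range.

## Working session

There is one attempt and no reset: what is moved stays moved. The work goes in short steps, Python scripts to look and compute and a tool call to move; the robot and the scene stay as the last step left them, time stands still between calls to the robot, and variables do not carry over. Pictures are saved under pics/ and viewed, at most 14 in all, crops included, and the job is handed in when it is done.

Besides the shell and the picture viewer there is one more tool, called as name(argument=value, ...), one argument or row to a line, values as JSON. play_rows: Moves the arm, as the interface text tells. Its arguments: {"type":"object","properties":{"rows":{"type":"array"},"force":{"type":"number"}},"required":["rows"]}

```bash
mkdir -p pics; cat > h.py <<'E'
import numpy as np, cv2
from rig import r
def grab(n):
    f=r.grab_frame(n); return f, cv2.cvtColor(f["pixels"],cv2.COLOR_RGB2BGR)
def ray(f,u,v,z):
    P=np.array(f["pose"]); d=P[:3,:3]@np.array([(u-f["cx"])/f["fx"],(v-f["cy"])/f["fy"],1.]); o=P[:3,3]
    return o+d*(z-o[2])/d[2]
def proj(f,p):
    P=np.array(f["pose"]); c=P[:3,:3].T@(np.array(p,float)-P[:3,3]); return f["fx"]*c[0]/c[2]+f["cx"], f["fy"]*c[1]/c[2]+f["cy"]
E
python3 - <<'E'
from h import *
for n in("scene","top"):
    f,b=grab(n); cv2.imwrite(f"pics/{n}0.png",b); print(n,f["fx"],np.round(f["pose"],3).tolist())
s=r.sense(); print(s)
E
```

```text
scene 484.3681996704872 [[0.512, 0.602, -0.613, 1308.773], [0.859, -0.364, 0.36, -450.913], [-0.006, -0.711, -0.703, 939.497], [0.0, 0.0, 0.0, 1.0]]
top 441.7904384629109 [[-0.009, -0.993, 0.114, 449.836], [-1.0, 0.011, 0.018, -16.685], [-0.019, -0.114, -0.993, 1096.307], [0.0, 0.0, 0.0, 1.0]]
{'clock': 0.1, 'qpos': array([-1.31644713e+00,  3.53604072e-01,  1.63403519e+00, -4.06446279e-06,
        1.15521373e+00, -2.40599420e-03]), 'qvel': array([ 5.88297542e-05, -1.99514290e-03, -1.47256155e-03,  4.98564820e-04,
        1.33274855e-03, -2.12133331e-03]), 'joint_efforts': array([ 7.95432925e-05, -6.06357765e+01, -3.42819142e+01,  6.98968051e-05,
        4.01785699e-03,  1.57861564e-05]), 'eef_pos': array([ 158.60435469, -604.10757847,  230.63154653]), 'tcp_rot': array([-3.14033232e+00,  6.84069450e-07,  2.56756838e-01]), 'contact_force': array([ 0.39521533,  0.30602254, -0.46831782]), 'wrist_torque': array([ 0.06252986,  0.01674569, -0.04028181]), 'grasp_force': 0.0, 'opening': 1.002745121384647}
```

View pics/top0.png

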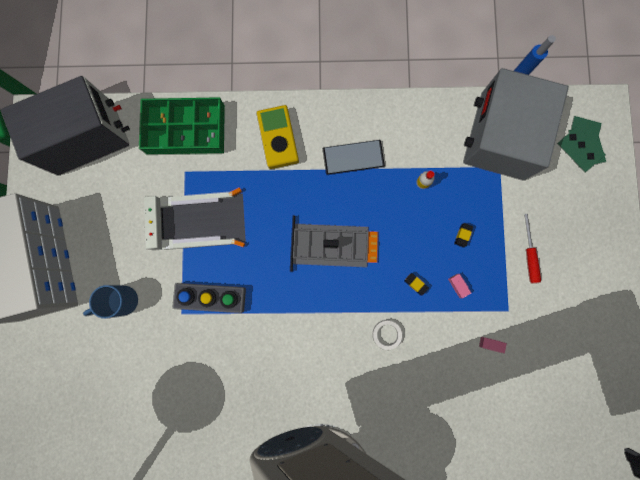

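View pics/scene0.png

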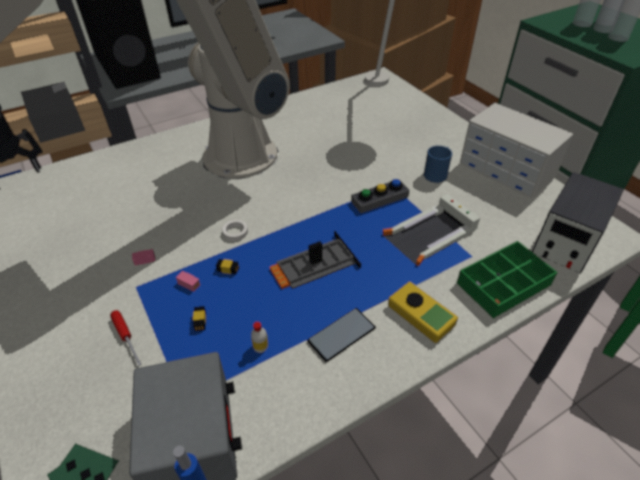

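The top view shows the packs at (464,235) and (417,284), and pink look-alikes at (460,285) and (493,345). Other things that could be mistaken for a pack are the yellow multimeter at (278,136) and the yellow key at (207,298). The tray is at (333,246) with its plug to the right, the dock mouth is at (240,218), and the keys from left to right are blue, yellow and green. By the description I choose the two black blocks with a yellow band.

```bash
cat >> h.py <<'E'
def packs(f,b):
    hsv=cv2.cvtColor(b,cv2.COLOR_BGR2HSV); H,S,V=cv2.split(hsv)
    yel=((H>18)&(H<35)&(S>120)&(V>90)).astype(np.uint8)
    dark=((V<60)).astype(np.uint8)
    m=cv2.morphologyEx(yel|dark,cv2.MORPH_CLOSE,np.ones((3,3),np.uint8))
    n,l,st,c=cv2.connectedComponentsWithStats(m); out=[]
    for i in range(1,n):
        if 80<st[i,4]<500 and 20<(yel&(l==i)).sum()<250:
            q=cv2.findContours((l==i).astype(np.uint8),0,2)[0][0]
            R=cv2.minAreaRect(q); box=cv2.boxPoints(R); w=[ray(f,*p,12.5)[:2] for p in box]
            e=[w[1]-w[0],w[2]-w[1]]; a=max(e,key=np.linalg.norm)
            out.append((np.round(c[i]),np.round(ray(f,*R[0],13)[:2],1),np.round([np.linalg.norm(x) for x in e]),round(float(np.arctan2(a[1],a[0])),3)))
    return out
E
python3 - <<'E'
from h import *
f,b=grab("top"); 
for p in packs(f,b): print("top",p)
g,c=grab("scene")
for p in packs(g,c): print("scene",p)
hsv=cv2.cvtColor(b,cv2.COLOR_BGR2HSV);H,S,V=cv2.split(hsv)
orange=((H>=5)&(H<17)&(S>150)&(V>100)).astype(np.uint8)
n,l,st,ct=cv2.connectedComponentsWithStats(orange)
for i in range(1,n):
    if st[i,4]>20: 
        R=cv2.minAreaRect(cv2.findContours((l==i).astype(np.uint8),0,2)[0][0])
        print("orange",st[i],[np.round(ray(f,*p,10)[:2]).tolist() for p in cv2.boxPoints(R)])
for nm,lo,hi in(("y",20,35),("g",45,90),("b",100,125)):
    m=((H>=lo)&(H<=hi)&(S>110)&(V>50)).astype(np.uint8); m[:282]=0;m[312:]=0;m[:,:174]=0;m[:,244:]=0
    m[:]=m
    n,l,st,ct=cv2.connectedComponentsWithStats(m)
    for i in range(1,n):
        if st[i,4]>40: print(nm,st[i],ct[i],np.round(ray(f,*ct[i],52)[:2],1))
cv2.imwrite("pics/c1.png",cv2.resize(b[160:350,140:520],(800,400),interpolation=cv2.INTER_CUBIC))
E
```

```text
top (array([464., 235.]), array([ 576.2, -357.4]), array([56., 30.]), -0.359)
top (array([416., 284.]), array([ 457.4, -237.8]), array([27., 55.]), -2.325)
scene (array([227., 266.]), array([ 460.3, -238.6]), array([45., 57.]), 0.812)
scene (array([199., 319.]), array([ 579.4, -359.8]), array([26., 69.]), -0.365)
orange [232 188   9   7  37] [[692.0, 218.0], [702.0, 198.0], [694.0, 194.0], [684.0, 214.0]]
orange [367 232  10  30 212] [[586.0, -121.0], [586.0, -143.0], [514.0, -142.0], [514.0, -120.0]]
orange [234 240  10   6  36] [[562.0, 209.0], [571.0, 206.0], [563.0, 184.0], [555.0, 187.0]]
y [200 292  12  12 116] [205.5        297.63793103] [429.4 265.7]
g [222 294  12  11 102] [227.31372549 299.06862745] [425.6 214.1]
b [182 282  62   5 201] [218.85572139 283.33830846] [462.6 234.6]
b [178 291  12  12 115] [183.6173913  296.45217391] [432.7 317.6]
b [182 309  34   3  55] [195.03636364 310.56363636] [399.6 289.8]
```

View pics/c1.png

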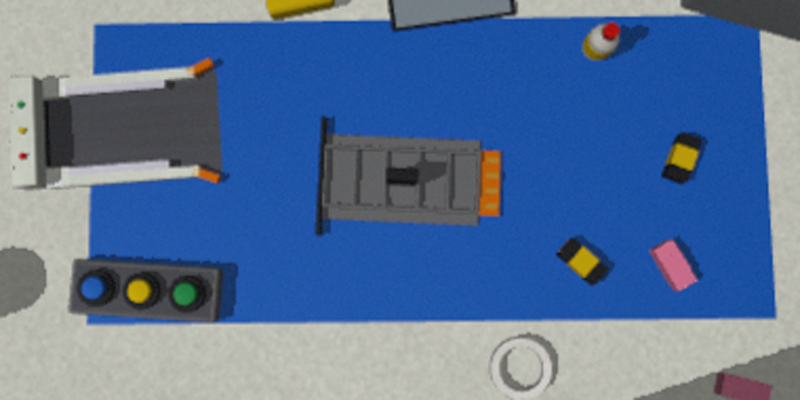

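The crop confirms it: both black, yellow-banded packs are at crop (684,158) and (582,260), and the pink blocks are separate. Next I measure the tray and dock axes.

```bash
cat >> h.py <<'E'
def tray(f,b,zp=10):
    hsv=cv2.cvtColor(b,cv2.COLOR_BGR2HSV);H,S,V=cv2.split(hsv)
    o=((H>=5)&(H<17)&(S>150)&(V>100)).astype(np.uint8)
    n,l,st,ct=cv2.connectedComponentsWithStats(o); i=1+np.argmax(st[1:,4])
    P=ray(f,*cv2.minAreaRect(cv2.findContours((l==i).astype(np.uint8),0,2)[0][0])[0],zp)[:2]
    dk=(V<48).astype(np.uint8); n,l,st,ct=cv2.connectedComponentsWithStats(dk); res=[]
    for i in range(1,n):
        if 30<st[i,4]<400 and 150<ct[i][1]<300 and 200<ct[i][0]<500:
            R=cv2.minAreaRect(cv2.findContours((l==i).astype(np.uint8),0,2)[0][0])
            e=[ray(f,*p,18)[:2] for p in cv2.boxPoints(R)]
            res.append((np.round(ct[i],1),st[i,4],np.round(R[1],1),"z18",np.round(ray(f,*R[0],18)[:2],1),"z72",np.round(ray(f,*R[0],72)[:2],1),"ang",np.round([np.arctan2(*(e[k+1]-e[k])[::-1]) for k in(0,1)],3)))
    return P,res
E
python3 - <<'E'
from h import *
f,b=grab("top"); P,res=tray(f,b); print("plug",P)
for x in res: print(x)
# dock: white rails mask
hsv=cv2.cvtColor(b,cv2.COLOR_BGR2HSV);H,S,V=cv2.split(hsv)
w=((S<60)&(V>125)).astype(np.uint8); w[:185]=0; w[256:]=0; w[:,:186]=0; w[:,250:]=0
n,l,st,ct=cv2.connectedComponentsWithStats(w)
for i in range(1,n):
    if st[i,4]>60:
        q=np.argwhere(l==i)[:,::-1]; W=np.array([ray(f,*p,16)[:2] for p in q]); 
        m=W.mean(0); d=np.linalg.svd(W-m)[2][0]; print("rail",st[i],m,d, np.arctan2(*d[::-1]))
a,c=ray(f,*(236.5,191.5),16),ray(f,*(239,243),16); print("guides",a,c,(a+c)/2)
E
```

```text
plug [ 549.89606262 -131.50788761]
(array([292.5, 243.3]), np.int32(87), array([ 1.6, 54.1]), 'z18', array([559.9,  62.8]), 'z72', array([554.4,  58.8]), 'ang', array([-0.05 , -1.631]))
(array([466.8, 226.4]), np.int32(48), array([10.8,  4.6]), 'z18', array([ 596.3, -364. ]), 'z72', array([ 589. , -346.6]), 'ang', array([-0.33 , -1.882]))
(array([330.8, 243.2]), np.int32(113), array([14.,  8.]), 'z18', array([558.9, -31.8]), 'z72', array([553.4, -31. ]), 'ang', array([-0.011, -1.582]))
(array([460.7, 241.9]), np.int32(70), array([11.1,  6.2]), 'z18', array([ 557.8, -348.2]), 'z72', array([ 552.4, -331.6]), 'ang', array([-0.395, -1.949]))
(array([409.9, 278.3]), np.int32(57), array([5.7, 9.2]), 'z18', array([ 471. , -221.3]), 'z72', array([ 469.9, -211. ]), 'ang', array([-0.806, -2.379]))
(array([423. , 289.7]), np.int32(49), array([ 4.8, 10. ]), 'z18', array([ 442.8, -252.2]), 'z72', array([ 443.2, -240.4]), 'ang', array([-0.734, -2.3  ]))
(array([209.8, 296.8]), np.int32(138), array([16.1, 19. ]), 'z18', array([429.9, 268.7]), 'z72', array([430.9, 254.4]), 'ang', array([-1.259, -2.802]))
(array([230.6, 298.6]), np.int32(137), array([16., 18.]), 'z18', array([425. , 217.5]), 'z72', array([426.2, 205.7]), 'ang', array([-1.58, -3.13]))
rail [186 192  46  12 339] [676.62904392 280.17365446] [-0.10921292  0.99401838] 1.6802275301577845
rail [186 236  49  12 396] [566.91622748 274.55431322] [ 0.02720198 -0.99962996] -1.5435909935462835
guides [691.0857768  202.68371473  16.        ] [561.58164191 194.99291529  16.        ] [626.33370936 198.83831501  16.        ]
```

play_rows(
  rows=[
    {"dp": [0.9, -0.25, 0], "turn": [0, 0, 0], "fingers": 0},
    {"dp": [0.9, -0.25, 0], "turn": [0, 0, 0], "fingers": 0},
    {"dp": [0.9, -0.25, 0], "turn": [0, 0, 0], "fingers": 0},
    {"dp": [0.9, -0.25, 0], "turn": [0, 0, 0], "fingers": 0},
    {"dp": [0.9, -0.25, 0], "turn": [0, 0, 0], "fingers": 0},
  ],
  force=40,
)

```text
clock: 0.67
eef_pos: [321.3, -509.4, 231.3]
tcp_rot: [-3.142, -0.0, 0.256]
contact_force: [0.7, -0.9, -0.3]
opening: 0.999
grasp_force: 0.0
```

play_rows(
  rows=[
    {"dp": [0.9, -0.25, 0], "turn": [0, 0, 0], "fingers": 0},
    {"dp": [0.9, -0.25, 0], "turn": [0, 0, 0], "fingers": 0},
    {"dp": [0.9, -0.25, 0], "turn": [0, 0, 0], "fingers": 0},
    {"dp": [0.9, -0.25, 0], "turn": [0, 0, 0], "fingers": 0},
    {"dp": [0.9, -0.25, 0], "turn": [0, 0, 0], "fingers": 0},
  ],
)

```text
clock: 1.08
eef_pos: [483.0, -415.1, 231.3]
tcp_rot: [3.142, 0.0, 0.257]
contact_force: [0.2, -1.2, 0.4]
opening: 0.997
grasp_force: 0.0
```

play_rows(
  rows=[
    {"dp": [0.9, -0.25, 0], "turn": [0, 0, 0], "fingers": 0},
    {"dp": [0.9, -0.25, 0], "turn": [0, 0, 0], "fingers": 0},
    {"dp": [0.9, -0.25, 0], "turn": [0, 0, 0], "fingers": 0},
    {"dp": [0, 0, 0.7], "turn": [0, 0, 0.98], "fingers": 0.2},
    {"dp": [0, 0, 0.7], "turn": [0, 0, 0.98], "fingers": 0.2},
  ],
)

```text
clock: 1.5
eef_pos: [581.6, -358.9, 176.2]
tcp_rot: [3.139, -0.004, 0.05]
contact_force: [-0.0, -0.2, -0.1]
opening: 0.805
grasp_force: 0.0
```

play_rows(
  rows=[
    {"dp": [0, 0, 0.7], "turn": [0, 0, 0.98], "fingers": 0.2},
    {"dp": [0, 0, 0.7], "turn": [0, 0, 0.98], "fingers": 0.2},
    {"dp": [0, 0, 0.7], "turn": [0, 0, 0.98], "fingers": 0.2},
    {"dp": [0, 0, 0.7], "turn": [0, 0, 0.98], "fingers": 0.2},
    {"dp": [0, 0, 0], "turn": [0, 0, 0], "fingers": 0.2},
  ],
)

```text
clock: 1.92
eef_pos: [575.0, -357.7, 57.4]
tcp_rot: [-3.14, 0.009, -0.363]
contact_force: [-1.6, 0.9, -0.5]
opening: 0.8
grasp_force: 0.0
```

```bash
cat >> h.py <<'E'
def plan(x,y,z,psi):
    s=r.sense(); p=s["eef_pos"]; a=s["tcp_rot"][2]; d=np.array([x,y,z])-p
    c,n=np.cos(a),np.sin(a); dy=(psi-a+np.pi)%(2*np.pi)-np.pi
    print("at",np.round(p,1),np.round(s["tcp_rot"],3),"t",round(s["clock"],1),"open",round(s["opening"],3),"gf",round(s["grasp_force"],1),"F",np.round(s["contact_force"],1),"q6",round(s["qpos"][5],2))
    print("units dp",np.round(np.array([c*d[0]+n*d[1],n*d[0]-c*d[1],-d[2]])/40,3),"turnz",round(-np.degrees(dy)/6,3))
E
python3 - <<'E'
from h import *
f,b=grab("top")
for p in packs(f,b): print("top",p)
plan(578,-358.6,12,-0.36)
E
```

```text
top (array([416., 284.]), array([ 457.5, -237.7]), array([27., 55.]), -2.325)
at [ 576.3 -358.6   60.4] [-3.14   0.006 -0.357] t 2.0 open 0.803 gf 0.0 F [0.3 1.  0.1] q6 1.37
units dp [ 0.039 -0.015  1.209] turnz 0.026
```

play_rows(
  rows=[
    {"dp": [0.02, 0, 0.6], "turn": [0, 0, 0], "fingers": 0.2},
    {"dp": [0.02, 0, 0.5], "turn": [0, 0, 0], "fingers": 0.2},
    {"dp": [0, 0, 0.18], "turn": [0, 0, 0], "fingers": 0.2},
    {"dp": [0, 0, 0], "turn": [0, 0, 0], "fingers": 1},
    {"dp": [0, 0, 0], "turn": [0, 0, 0], "fingers": 1},
  ],
)

```text
clock: 2.38
eef_pos: [580.5, -360.9, 13.5]
tcp_rot: [3.141, -0.001, -0.357]
contact_force: [0.7, -1.3, 0.7]
opening: 0.531
grasp_force: 0.0
```

play_rows(
  rows=[
    {"dp": [0, 0, 0], "turn": [0, 0, 0], "fingers": 1},
    {"dp": [0, 0, 0], "turn": [0, 0, 0], "fingers": 1},
    {"dp": [0, 0, 0], "turn": [0, 0, 0], "fingers": 1},
    {"dp": [0, 0, 0], "turn": [0, 0, 0], "fingers": 1},
    {"dp": [0, 0, 0], "turn": [0, 0, 0], "fingers": 1},
  ],
)

```text
clock: 2.8
eef_pos: [581.1, -361.2, 14.2]
tcp_rot: [3.141, -0.003, -0.359]
contact_force: [-0.8, 0.4, 7.1]
opening: 0.279
grasp_force: 40.5
```

```bash
python3 - <<'E'
from h import *
plan(551.7,-102.4,70,-0.046)
E
```

```text
at [ 581.1 -361.2   14.2] [ 3.141e+00 -3.000e-03 -3.590e-01] t 2.8 open 0.279 gf 40.5 F [-0.8  0.4  7.1] q6 1.37
units dp [-2.957 -5.801 -1.395] turnz -2.985
```

play_rows(
  rows=[
    {"dp": [0, 0, -0.7], "turn": [0, 0, 0], "fingers": 1},
    {"dp": [0, 0, -0.7], "turn": [0, 0, 0], "fingers": 1},
    {"dp": [0, 0, 0], "turn": [0, 0, -1], "fingers": 1},
    {"dp": [0, 0, 0], "turn": [0, 0, -1], "fingers": 1},
    {"dp": [0, 0, 0], "turn": [0, 0, -0.98], "fingers": 1},
  ],
)

```text
clock: 3.22
eef_pos: [580.5, -360.8, 69.9]
tcp_rot: [3.14, -0.002, -0.041]
contact_force: [0.1, 0.1, -0.7]
opening: 0.276
grasp_force: 39.7
```

play_rows(
  rows=[
    {"dp": [-0.13, -0.8, 0], "turn": [0, 0, 0], "fingers": 1},
    {"dp": [-0.13, -0.8, 0], "turn": [0, 0, 0], "fingers": 1},
    {"dp": [-0.13, -0.8, 0], "turn": [0, 0, 0], "fingers": 1},
    {"dp": [-0.13, -0.8, 0], "turn": [0, 0, 0], "fingers": 1},
    {"dp": [-0.13, -0.8, 0], "turn": [0, 0, 0], "fingers": 1},
  ],
)

```text
clock: 3.63
eef_pos: [561.3, -198.2, 68.9]
tcp_rot: [3.141, -0.001, -0.047]
contact_force: [1.2, 0.4, -0.5]
opening: 0.276
grasp_force: 39.7
```

play_rows(
  rows=[
    {"dp": [-0.13, -0.8, 0], "turn": [0, 0, 0], "fingers": 1},
    {"dp": [-0.13, -0.8, 0], "turn": [0, 0, 0], "fingers": 1},
    {"dp": [-0.13, -0.8, 0], "turn": [0, 0, 0], "fingers": 1},
    {"dp": [0, 0, 0], "turn": [0, 0, 0], "fingers": 1},
    {"dp": [0, 0, 0], "turn": [0, 0, 0], "fingers": 1},
  ],
)

```text
clock: 4.05
eef_pos: [550.5, -101.3, 68.9]
tcp_rot: [3.141, -0.001, -0.044]
contact_force: [0.0, -0.4, -0.6]
opening: 0.276
grasp_force: 39.7
```

```bash
python3 - <<'E'
from h import *
plan(551.7,-102.4,20,-0.046)
f,b=grab("top"); g,c=grab("scene")
u,v=map(int,proj(f,(551,-80,40))); A=cv2.resize(b[v-50:v+50,u-65:u+65],(520,400),interpolation=cv2.INTER_CUBIC)
u,v=map(int,proj(g,(551,-80,40))); B=cv2.resize(c[v-70:v+60,u-30:u+60],(277,400),interpolation=cv2.INTER_CUBIC)
cv2.imwrite("pics/p1.png",np.hstack([A,B])); print(tray(f,b)[0])
E
```

```text
at [ 550.5 -101.3   68.9] [ 3.141e+00 -1.000e-03 -4.400e-02] t 4.0 open 0.276 gf 39.7 F [ 0.  -0.4 -0.6] q6 1.43
units dp [0.031 0.025 1.223] turnz 0.021
[ 520.30971251 -130.82049754]
```

View pics/p1.png

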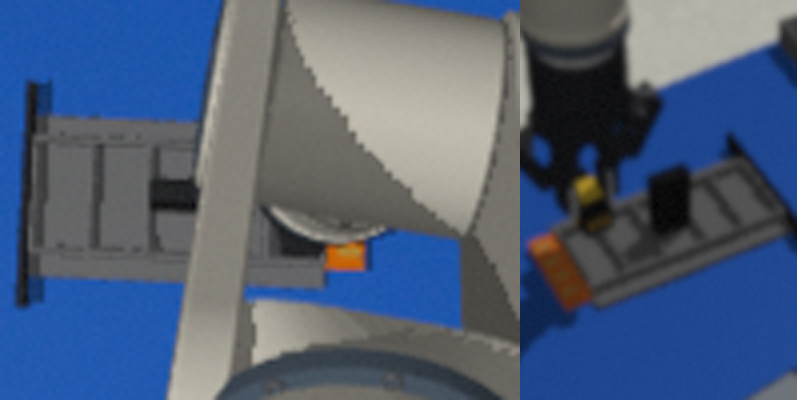

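The pack hangs level over the plug-most pocket, next to the handle (scene crop near (590,205)). I lower it and release.

play_rows(
  rows=[
    {"dp": [0.03, 0.03, 0.5], "turn": [0, 0, 0], "fingers": 1},
    {"dp": [0, 0, 0.4], "turn": [0, 0, 0], "fingers": 1},
    {"dp": [0, 0, 0.2], "turn": [0, 0, 0], "fingers": 1},
    {"dp": [0, 0, 0.1], "turn": [0, 0, 0], "fingers": 1},
    {"dp": [0, 0, 0], "turn": [0, 0, 0], "fingers": 1},
  ],
)

```text
clock: 4.57
eef_pos: [551.7, -105.2, 19.8]
tcp_rot: [3.141, -0.0, -0.048]
contact_force: [1.8, -0.8, -1.2]
opening: 0.28
grasp_force: 41.8
```

play_rows(
  rows=[
    {"dp": [0, 0, 0], "turn": [0, 0, 0], "fingers": 0.6},
    {"dp": [0, 0, 0], "turn": [0, 0, 0], "fingers": 0.6},
    {"dp": [0, 0, 0], "turn": [0, 0, 0], "fingers": 0.6},
    {"dp": [0, 0, -0.6], "turn": [0, 0, 0], "fingers": 0.6},
    {"dp": [0, 0, -1], "turn": [0, 0, 0], "fingers": 0.3},
  ],
)

```text
clock: 4.98
eef_pos: [548.5, -103.7, 81.6]
tcp_rot: [-3.141, 0.007, -0.047]
contact_force: [0.4, -0.4, 1.3]
opening: 0.531
grasp_force: 0.0
```

```bash
python3 - <<'E'
from h import *
plan(459,-238,85,0.81)
E
```

```text
at [ 548.5 -103.7   81.6] [-3.141  0.007 -0.047] t 5.0 open 0.531 gf 0.0 F [ 0.4 -0.4  1.3] q6 1.43
units dp [-2.076  3.459 -0.086] turnz -8.184
```

play_rows(
  rows=[
    {"dp": [-0.41, 0.69, 0], "turn": [0, 0, 0], "fingers": 0.2},
    {"dp": [-0.41, 0.69, 0], "turn": [0, 0, 0], "fingers": 0.2},
    {"dp": [-0.41, 0.69, 0], "turn": [0, 0, 0], "fingers": 0.2},
    {"dp": [-0.41, 0.69, 0], "turn": [0, 0, 0], "fingers": 0.2},
    {"dp": [-0.41, 0.69, 0], "turn": [0, 0, 0], "fingers": 0.2},
  ],
)

```text
clock: 5.4
eef_pos: [462.2, -239.2, 84.6]
tcp_rot: [3.141, -0.001, -0.046]
contact_force: [0.0, -0.5, 0.0]
opening: 0.801
grasp_force: 0.0
```

play_rows(
  rows=[
    {"dp": [0, 0, 0], "turn": [0, 0, -0.91], "fingers": 0.2},
    {"dp": [0, 0, 0], "turn": [0, 0, -0.91], "fingers": 0.2},
    {"dp": [0, 0, 0], "turn": [0, 0, -0.91], "fingers": 0.2},
    {"dp": [0, 0, 0], "turn": [0, 0, -0.91], "fingers": 0.2},
    {"dp": [0, 0, 0], "turn": [0, 0, -0.91], "fingers": 0.2},
  ],
)

```text
clock: 5.82
eef_pos: [463.0, -238.4, 84.4]
tcp_rot: [3.141, -0.0, 0.434]
contact_force: [0.6, -0.2, -0.4]
opening: 0.8
grasp_force: 0.0
```

play_rows(
  rows=[
    {"dp": [0, 0, 0], "turn": [0, 0, -0.91], "fingers": 0.2},
    {"dp": [0, 0, 0], "turn": [0, 0, -0.91], "fingers": 0.2},
    {"dp": [0, 0, 0], "turn": [0, 0, -0.91], "fingers": 0.2},
    {"dp": [0, 0, 0], "turn": [0, 0, -0.91], "fingers": 0.2},
    {"dp": [0, 0, 0], "turn": [0, 0, 0], "fingers": 0.2},
  ],
)

```text
clock: 6.23
eef_pos: [463.1, -238.2, 84.4]
tcp_rot: [3.141, -0.0, 0.815]
contact_force: [-0.3, 0.4, 0.4]
opening: 0.801
grasp_force: 0.0
```

```bash
python3 - <<'E'
from h import *
plan(459,-238,14,0.81)
f,b=grab("top"); g,c=grab("scene"); print(packs(f,b),packs(g,c),tray(f,b))
E
```

```text
at [ 463.1 -238.2   84.4] [ 3.141 -0.     0.815] t 6.2 open 0.801 gf 0.0 F [-0.3  0.4  0.4] q6 0.28
units dp [-0.067 -0.078  1.76 ] turnz 0.048
[(array([361., 248.]), array([ 547.8, -106.4]), array([57., 29.]), -0.074), (array([419., 279.]), array([ 489.7, -247.2]), array([165.,  44.]), -0.48)] [(array([227., 266.]), array([ 460.5, -238.5]), array([45., 57.]), 0.812)] (array([ 549.84129211, -133.41022173]), [(array([292.8, 243.4]), np.int32(69), array([ 1.8, 54.1]), 'z18', array([559.9,  61.8]), 'z72', array([554.3,  57.8]), 'ang', array([-0.049, -1.63 ])), (array([361.5, 239.2]), np.int32(49), array([ 4., 10.]), 'z18', array([ 567.9, -105.4]), 'z72', array([ 562., -101.]), 'ang', array([-1.582,  3.12 ])), (array([331. , 243.4]), np.int32(114), array([14.,  8.]), 'z18', array([558.9, -31.8]), 'z72', array([553.4, -31. ]), 'ang', array([-0.011, -1.582])), (array([361., 256.]), np.int32(55), array([ 4., 10.]), 'z18', array([ 526.2, -104.6]), 'z72', array([ 522.3, -100.2]), 'ang', array([-1.581,  3.12 ])), (array([415.6, 289. ]), np.int32(140), array([ 8. , 38.3]), 'z18', array([ 453.8, -241.5]), 'z72', array([ 453.6, -230.2]), 'ang', array([-0.552, -2.112])), (array([409.9, 278.5]), np.int32(53), array([4.9, 9.2]), 'z18', array([ 470.4, -221.9]), 'z72', array([ 469.3, -211.6]), 'ang', array([-0.806, -2.379])), (array([210. , 296.7]), np.int32(125), array([16.1, 17.4]), 'z18', array([430. , 269.3]), 'z72', array([431., 255.]), 'ang', array([-1.115, -2.661])), (array([230.8, 298.6]), np.int32(133), array([16., 17.]), 'z18', array([425. , 216.2]), 'z72', array([426.2, 204.6]), 'ang', array([-1.58, -3.13]))])
```

play_rows(
  rows=[
    {"dp": [-0.06, -0.07, 0.7], "turn": [0, 0, 0], "fingers": 0.2},
    {"dp": [0, 0, 0.7], "turn": [0, 0, 0], "fingers": 0.2},
    {"dp": [0, 0, 0.38], "turn": [0, 0, 0], "fingers": 0.2},
    {"dp": [0, 0, 0], "turn": [0, 0, 0], "fingers": 0.2},
    {"dp": [0, 0, 0], "turn": [0, 0, 0], "fingers": 1},
  ],
)

```text
clock: 6.75
eef_pos: [458.9, -237.7, 12.5]
tcp_rot: [-3.14, 0.0, 0.809]
contact_force: [0.3, 0.6, 0.6]
opening: 0.675
grasp_force: 0.0
```

play_rows(
  rows=[
    {"dp": [0, 0, 0], "turn": [0, 0, 0], "fingers": 1},
    {"dp": [0, 0, 0], "turn": [0, 0, 0], "fingers": 1},
    {"dp": [0, 0, 0], "turn": [0, 0, 0], "fingers": 1},
    {"dp": [0, 0, 0], "turn": [0, 0, 0], "fingers": 1},
    {"dp": [0, 0, 0], "turn": [0, 0, 0], "fingers": 1},
  ],
)

```text
clock: 7.17
eef_pos: [460.2, -238.3, 14.3]
tcp_rot: [3.139, -0.001, 0.81]
contact_force: [-1.5, 0.6, 5.6]
opening: 0.283
grasp_force: 39.5
```

play_rows(
  rows=[
    {"dp": [0, 0, 0], "turn": [0, 0, 0], "fingers": 1},
    {"dp": [0, 0, -0.9], "turn": [0, 0, 0], "fingers": 1},
    {"dp": [0, 0, -0.9], "turn": [0, 0, 0], "fingers": 1},
    {"dp": [0, 0, -0.9], "turn": [0, 0, 0], "fingers": 1},
    {"dp": [0, 0, 0], "turn": [0, 0, 0.95], "fingers": 1},
  ],
)

```text
clock: 7.58
eef_pos: [463.1, -239.8, 128.0]
tcp_rot: [3.132, -0.004, 0.712]
contact_force: [1.0, 0.1, -1.1]
opening: 0.279
grasp_force: 40.1
```

play_rows(
  rows=[
    {"dp": [0, 0, 0], "turn": [0, 0, 0.9], "fingers": 1},
    {"dp": [0, 0, 0], "turn": [0, 0, 0.9], "fingers": 1},
    {"dp": [0, 0, 0], "turn": [0, 0, 0.9], "fingers": 1},
    {"dp": [0, 0, 0], "turn": [0, 0, 0.9], "fingers": 1},
    {"dp": [0, 0, 0], "turn": [0, 0, 0.9], "fingers": 1},
  ],
)

```text
clock: 8.0
eef_pos: [459.6, -238.0, 121.9]
tcp_rot: [3.141, -0.001, 0.235]
contact_force: [-0.1, 0.1, -1.0]
opening: 0.28
grasp_force: 40.0
```

play_rows(
  rows=[
    {"dp": [0, 0, 0], "turn": [0, 0, 0.9], "fingers": 1},
    {"dp": [0, 0, 0], "turn": [0, 0, 0.9], "fingers": 1},
    {"dp": [0, 0, 0], "turn": [0, 0, 0.95], "fingers": 1},
    {"dp": [0, 0, 0], "turn": [0, 0, 0], "fingers": 1},
    {"dp": [0, 0, 0], "turn": [0, 0, 0], "fingers": 1},
  ],
)

```text
clock: 8.42
eef_pos: [459.6, -238.0, 121.6]
tcp_rot: [3.141, -0.001, -0.045]
contact_force: [1.2, 0.4, -0.9]
opening: 0.278
grasp_force: 40.0
```

```bash
python3 - <<'E'
from h import *
plan(558.3,40.5,118,-0.048)
E
```

```text
at [ 459.6 -238.   121.6] [ 3.141e+00 -1.000e-03 -4.500e-02] t 8.4 open 0.278 gf 40.0 F [ 1.2  0.4 -0.9] q6 1.14
units dp [ 2.151 -7.066  0.089] turnz 0.027
```

play_rows(
  rows=[
    {"dp": [0.24, -0.785, 0], "turn": [0, 0, 0], "fingers": 1},
    {"dp": [0.24, -0.785, 0], "turn": [0, 0, 0], "fingers": 1},
    {"dp": [0.24, -0.785, 0], "turn": [0, 0, 0], "fingers": 1},
    {"dp": [0.24, -0.785, 0], "turn": [0, 0, 0], "fingers": 1},
    {"dp": [0.24, -0.785, 0], "turn": [0, 0, 0], "fingers": 1},
  ],
)

```text
clock: 8.83
eef_pos: [515.3, -82.0, 121.3]
tcp_rot: [3.141, -0.001, -0.045]
contact_force: [0.4, -0.7, -1.7]
opening: 0.272
grasp_force: 40.0
```

play_rows(
  rows=[
    {"dp": [0.24, -0.785, 0], "turn": [0, 0, 0], "fingers": 1},
    {"dp": [0.24, -0.785, 0], "turn": [0, 0, 0], "fingers": 1},
    {"dp": [0.24, -0.785, 0], "turn": [0, 0, 0], "fingers": 1},
    {"dp": [0.24, -0.785, 0], "turn": [0, 0, 0], "fingers": 1},
    {"dp": [0, 0, 0], "turn": [0, 0, 0], "fingers": 1},
  ],
)

```text
clock: 9.25
eef_pos: [561.5, 44.9, 121.6]
tcp_rot: [-3.14, -0.003, -0.042]
contact_force: [0.9, 0.7, -1.1]
opening: 0.279
grasp_force: 40.1
```

```bash
python3 - <<'E'
from h import *
f,b=grab("top"); P,res=tray(f,b); print(P,[x for x in res if 280<x[0][0]<335])
plan(558.3,40.5,22,-0.048)
E
```

```text
[ 549.85051416 -133.32296138] [(array([296.5, 253. ]), np.int32(68), array([10.1, 34.5]), 'z18', array([535.5,  55.1]), 'z72', array([531.2,  51.5]), 'ang', array([-0.508, -2.087])), (array([333.9, 243.4]), np.int32(69), array([7., 8.]), 'z18', array([557.5, -39.1]), 'z72', array([552.2, -38. ]), 'ang', array([-1.582,  3.127]))]
at [560.4  42.9 121.3] [-3.141e+00 -1.000e-03 -4.100e-02] t 9.3 open 0.275 gf 40.1 F [-1.1 -0.3 -1.2] q6 1.69
units dp [-0.049  0.061  2.482] turnz 0.063
```

play_rows(
  rows=[
    {"dp": [-0.05, 0.06, 0.8], "turn": [0, 0, 0.06], "fingers": 1},
    {"dp": [0, 0, 0.8], "turn": [0, 0, 0], "fingers": 1},
    {"dp": [0, 0, 0.4], "turn": [0, 0, 0], "fingers": 1},
    {"dp": [0, 0, 0.3], "turn": [0, 0, 0], "fingers": 1},
    {"dp": [0, 0, 0.18], "turn": [0, 0, 0], "fingers": 1},
  ],
)

```text
clock: 9.72
eef_pos: [557.5, 39.1, 24.0]
tcp_rot: [-3.139, 0.0, -0.054]
contact_force: [-21.4, 10.1, 94.1]
opening: 0.28
grasp_force: 98.5
```

play_rows(
  rows=[
    {"dp": [0, 0, 0], "turn": [0, 0, 0], "fingers": 1},
    {"dp": [0, 0, 0], "turn": [0, 0, 0], "fingers": 1},
    {"dp": [0, 0, 0], "turn": [0, 0, 0], "fingers": 0.6},
    {"dp": [0, 0, 0], "turn": [0, 0, 0], "fingers": 0.6},
    {"dp": [0, 0, 0], "turn": [0, 0, 0], "fingers": 0.6},
  ],
)

```text
clock: 10.13
eef_pos: [557.6, 37.6, 22.3]
tcp_rot: [-3.141, -0.001, -0.054]
contact_force: [0.8, 1.7, -0.9]
opening: 0.398
grasp_force: 0.8
```

play_rows(
  rows=[
    {"dp": [0, 0, -0.6], "turn": [0, 0, 0], "fingers": 0.6},
    {"dp": [0, 0, -1], "turn": [0, 0, 0], "fingers": 0.5},
    {"dp": [0, 0, -1], "turn": [0, 0, 0], "fingers": 0.2},
    {"dp": [-1, 0, 0], "turn": [0, 0, 0], "fingers": 0.2},
    {"dp": [-1, 0, 0], "turn": [0, 0, 0], "fingers": 0.2},
  ],
)

```text
clock: 10.55
eef_pos: [479.9, 42.0, 128.2]
tcp_rot: [-3.141, -0.007, -0.054]
contact_force: [-1.8, 0.2, -1.0]
opening: 0.798
grasp_force: 0.0
```

play_rows(
  rows=[
    {"dp": [-1, 0, 0], "turn": [0, 0, 0], "fingers": 0.2},
    {"dp": [-1, 0, 0], "turn": [0, 0, 0], "fingers": 0.2},
    {"dp": [-1, 0, 0], "turn": [0, 0, 0], "fingers": 0.2},
    {"dp": [-1, 0, 0], "turn": [0, 0, 0], "fingers": 0.2},
    {"dp": [0, 0, 0], "turn": [0, 0, 0], "fingers": 0.2},
  ],
)

```text
clock: 10.97
eef_pos: [308.5, 49.9, 124.2]
tcp_rot: [3.14, 0.008, -0.053]
contact_force: [-0.6, -0.2, -0.4]
opening: 0.804
grasp_force: 0.0
```

```bash
python3 - <<'E'
from h import *
f,b=grab("top"); P,res=tray(f,b); print(P,[x for x in res if 280<x[0][0]<365])
print(packs(f,b))
plan(554,-32,110,1.525)
g,c=grab("scene")
A=cv2.resize(b[185:305,140:400],(800,369),interpolation=cv2.INTER_CUBIC)
B=cv2.resize(c[210:300,250:480],(575,225),interpolation=cv2.INTER_CUBIC); B=np.hstack([B,np.zeros((225,225,3),np.uint8)])
cv2.imwrite("pics/p2.png",np.vstack([A,B]))
E
```

```text
[ 549.86914152 -133.96566213] [(array([292.8, 242.8]), np.int32(73), array([ 1.5, 54.1]), 'z18', array([559.9,  62. ]), 'z72', array([554.4,  58.1]), 'ang', array([-0.06 , -1.641])), (array([302.7, 235.5]), np.int32(65), array([13.3,  5.4]), 'z18', array([578.5,  37.6]), 'z72', array([572.1,  34.9]), 'ang', array([-0.168, -1.748])), (array([361.6, 239.2]), np.int32(48), array([ 4., 10.]), 'z18', array([ 567.9, -105.4]), 'z72', array([ 562., -101.]), 'ang', array([-1.582,  3.12 ])), (array([331. , 243.3]), np.int32(113), array([14.,  8.]), 'z18', array([558.9, -31.8]), 'z72', array([553.4, -31. ]), 'ang', array([-0.011, -1.582])), (array([302.2, 252.4]), np.int32(74), array([ 5., 12.]), 'z18', array([536.3,  39.5]), 'z72', array([531.9,  36.7]), 'ang', array([-1.582,  3.135])), (array([361., 256.]), np.int32(55), array([ 4., 10.]), 'z18', array([ 526.2, -104.6]), 'z72', array([ 522.3, -100.2]), 'ang', array([-1.581,  3.12 ]))]
[(array([299., 244.]), array([559.2,  43.1]), array([134.,  44.]), -0.055), (array([362., 248.]), array([ 547.4, -106.6]), array([57., 27.]), -0.019)]
at [313.2  50.4 125.2] [ 3.141e+00  3.000e-03 -5.300e-02] t 11.0 open 0.801 gf 0.0 F [ 1.6 -1.   0.1] q6 1.78
units dp [6.121 1.739 0.379] turnz -15.068
```

View pics/p2.png

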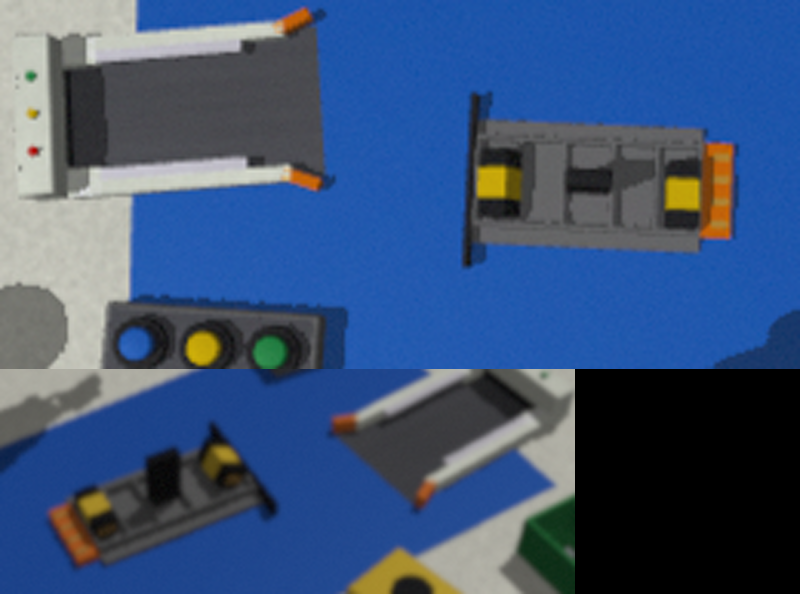

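The top crop shows pack A seated at (683,192). Pack B at (498,183) looks wide, possibly tilted on a wall, so I zoom in.

```bash
python3 - <<'E'
from h import *
f,b=grab("top"); g,c=grab("scene")
B=cv2.resize(c[225:295,265:365],(800,560),interpolation=cv2.INTER_CUBIC)
for i,(u,v) in enumerate([proj(g,(558+s*x,y,z)) for x in(27,) for s in(-1,1) for y in(25,55) for z in(31,)]):
    cv2.circle(B,(int((u-265)*8),int((v-225)*8)),4,(0,0,255),-1)
cv2.imwrite("pics/p3.png",B)
E
```

```text
(no output)
```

View pics/p3.png

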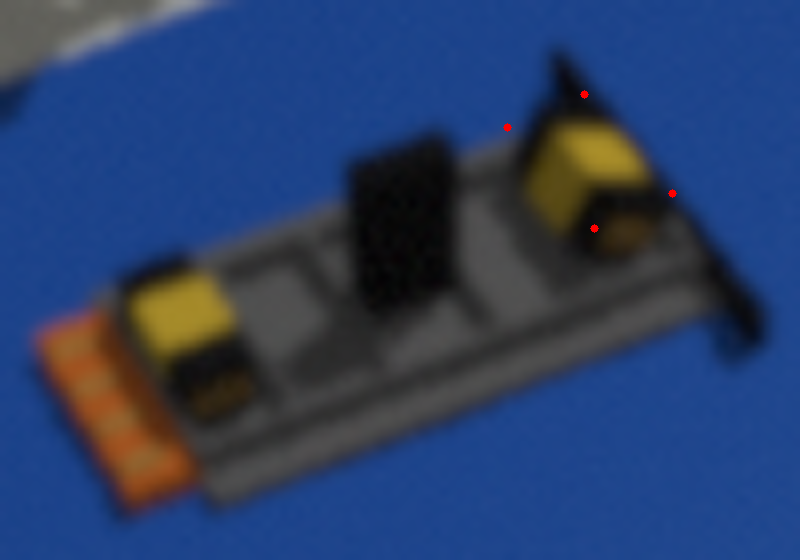

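Pack B is rolled, with its inner edge on the pocket wall: it was put down a few mm too far inward. I regrip it, shift it towards the tail and reseat it.

play_rows(
  rows=[
    {"dp": [0.875, -0.02, 0], "turn": [0, 0, 0], "fingers": 0.4},
    {"dp": [0.875, -0.02, 0], "turn": [0, 0, 0], "fingers": 0.4},
    {"dp": [0.875, -0.02, 0], "turn": [0, 0, 0], "fingers": 0.4},
    {"dp": [0.875, -0.02, 0], "turn": [0, 0, 0], "fingers": 0.4},
    {"dp": [0.875, -0.02, 0], "turn": [0, 0, 0], "fingers": 0.4},
  ],
)

```text
clock: 11.58
eef_pos: [495.7, 45.0, 125.3]
tcp_rot: [3.142, -0.0, -0.054]
contact_force: [0.3, 0.5, 0.7]
opening: 0.599
grasp_force: 0.0
```

play_rows(
  rows=[
    {"dp": [0.875, -0.02, 0], "turn": [0, 0, 0], "fingers": 0.4},
    {"dp": [0.875, -0.02, 0], "turn": [0, 0, 0], "fingers": 0.4},
    {"dp": [0, 0, 0.8], "turn": [0, 0, 0], "fingers": 0.4},
    {"dp": [0, 0, 0.8], "turn": [0, 0, 0], "fingers": 0.4},
    {"dp": [0, 0, 0], "turn": [0, 0, 0], "fingers": 0.4},
  ],
)

```text
clock: 12.0
eef_pos: [560.3, 42.6, 56.0]
tcp_rot: [3.14, 0.008, -0.055]
contact_force: [-1.8, -0.8, -0.8]
opening: 0.599
grasp_force: 0.0
```

```bash
python3 - <<'E'
from h import *
plan(558.3,43,24,-0.053)
E
```

```text
at [560.3  42.6  56. ] [ 3.14   0.008 -0.055] t 12.0 open 0.599 gf 0.0 F [-1.8 -0.8 -0.8] q6 1.7
units dp [-0.051 -0.008  0.801] turnz -0.016
```

play_rows(
  rows=[
    {"dp": [-0.03, 0, 0.5], "turn": [0, 0, 0], "fingers": 0.4},
    {"dp": [0, 0, 0.3], "turn": [0, 0, 0], "fingers": 0.4},
    {"dp": [0, 0, 0], "turn": [0, 0, 0], "fingers": 0.4},
    {"dp": [0, 0, 0], "turn": [0, 0, 0], "fingers": 1},
    {"dp": [0, 0, 0], "turn": [0, 0, 0], "fingers": 1},
  ],
  force=30,
)

```text
clock: 12.42
eef_pos: [562.1, 43.3, 30.8]
tcp_rot: [-3.141, -0.001, -0.054]
contact_force: [0.0, -0.3, -0.2]
opening: 0.326
grasp_force: 0.0
```

play_rows(
  rows=[
    {"dp": [0, 0, 0], "turn": [0, 0, 0], "fingers": 1},
    {"dp": [0, 0, 0], "turn": [0, 0, 0], "fingers": 1},
    {"dp": [0, 0, 0], "turn": [0, 0, 0], "fingers": 1},
    {"dp": [0, 0, -0.25], "turn": [0, 0, 0], "fingers": 1},
    {"dp": [0, 0, 0], "turn": [0, 0, 0], "fingers": 1},
  ],
)

```text
clock: 12.83
eef_pos: [562.9, 43.5, 42.4]
tcp_rot: [-3.141, -0.004, -0.054]
contact_force: [0.5, -0.3, -1.2]
opening: -0.0
grasp_force: 0.0
```

```bash
python3 - <<'E'
from h import *
plan(558.3,43.5,28,-0.053)
g,c=grab("scene")
cv2.imwrite("pics/p4.png",cv2.resize(c[225:295,265:365],(800,560),interpolation=cv2.INTER_CUBIC))
E
```

```text
at [562.9  43.5  42.4] [-3.141 -0.004 -0.054] t 12.8 open -0.0 gf 0.0 F [ 0.5 -0.3 -1.2] q6 1.7
units dp [-0.116  0.006  0.36 ] turnz -0.013
```

View pics/p4.png

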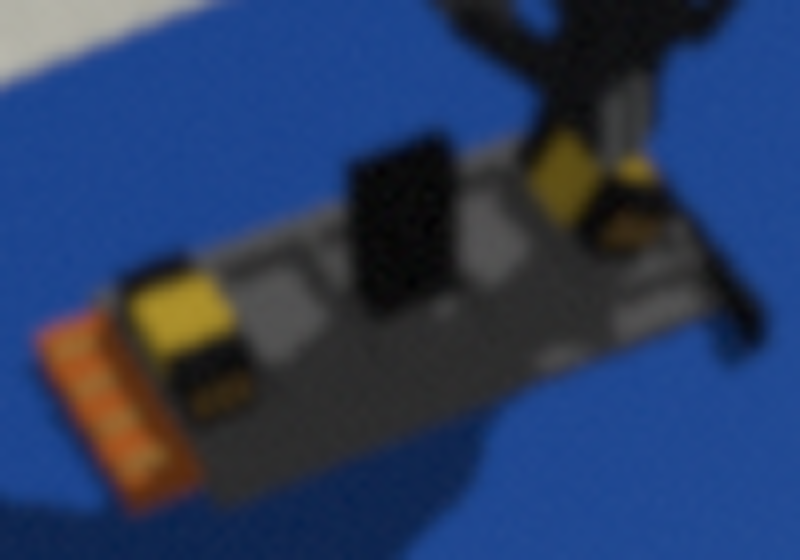

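The fingers closed above the pack, because the TCP was really at about 31 mm. I raise, open and go lower.

play_rows(
  rows=[
    {"dp": [-0.1, 0, -0.5], "turn": [0, 0, 0], "fingers": 0.4},
    {"dp": [0, 0, 0], "turn": [0, 0, 0], "fingers": 0.4},
    {"dp": [0, 0, 0], "turn": [0, 0, 0], "fingers": 0.4},
    {"dp": [0, 0, 0], "turn": [0, 0, 0], "fingers": 0.4},
    {"dp": [0, 0, 0.5], "turn": [0, 0, 0], "fingers": 0.4},
  ],
)

```text
clock: 13.3
eef_pos: [559.6, 43.8, 41.7]
tcp_rot: [-3.141, -0.005, -0.054]
contact_force: [0.8, 0.4, -0.1]
opening: 0.6
grasp_force: 0.0
```

play_rows(
  rows=[
    {"dp": [0, 0, 0.3], "turn": [0, 0, 0], "fingers": 0.4},
    {"dp": [0, 0, 0.2], "turn": [0, 0, 0], "fingers": 0.4},
    {"dp": [0, 0, 0], "turn": [0, 0, 0], "fingers": 0.4},
    {"dp": [0, 0, 0], "turn": [0, 0, 0], "fingers": 0.4},
    {"dp": [0, 0, 0], "turn": [0, 0, 0], "fingers": 0.4},
  ],
)

```text
clock: 13.72
eef_pos: [556.8, 43.7, 19.1]
tcp_rot: [-3.142, 0.001, -0.054]
contact_force: [0.0, 2.5, -1.2]
opening: 0.605
grasp_force: 0.0
```

```bash
python3 - <<'E'
from h import *
plan(558.3,43,20,-0.053)
E
```

```text
at [556.8  43.7  19.1] [-3.142e+00  1.000e-03 -5.400e-02] t 13.7 open 0.605 gf 0.0 F [ 0.   2.5 -1.2] q6 1.7
units dp [ 0.038  0.017 -0.022] turnz -0.011
```

play_rows(
  rows=[
    {"dp": [0.02, 0.02, 0], "turn": [0, 0, 0], "fingers": 1},
    {"dp": [0, 0, 0], "turn": [0, 0, 0], "fingers": 1},
    {"dp": [0, 0, 0], "turn": [0, 0, 0], "fingers": 1},
    {"dp": [0, 0, 0], "turn": [0, 0, 0], "fingers": 1},
    {"dp": [0, 0, 0], "turn": [0, 0, 0], "fingers": 1},
  ],
)

```text
clock: 14.13
eef_pos: [558.2, 42.6, 20.0]
tcp_rot: [3.142, -0.001, -0.054]
contact_force: [-0.7, 0.3, 2.5]
opening: 0.342
grasp_force: 26.9
```

```bash
python3 - <<'E'
from h import *
plan(558.3,43,20,-0.053)
f,b=grab("top"); print(tray(f,b)[0])
g,c=grab("scene")
cv2.imwrite("pics/p5.png",cv2.resize(c[225:295,265:365],(800,560),interpolation=cv2.INTER_CUBIC))
E
```

```text
at [558.2  42.6  20. ] [ 3.142e+00 -1.000e-03 -5.400e-02] t 14.1 open 0.342 gf 26.9 F [-0.7  0.3  2.5] q6 1.7
units dp [ 0.002 -0.01  -0.   ] turnz -0.012
[ 549.86914152 -133.96566213]
```

View pics/p5.png

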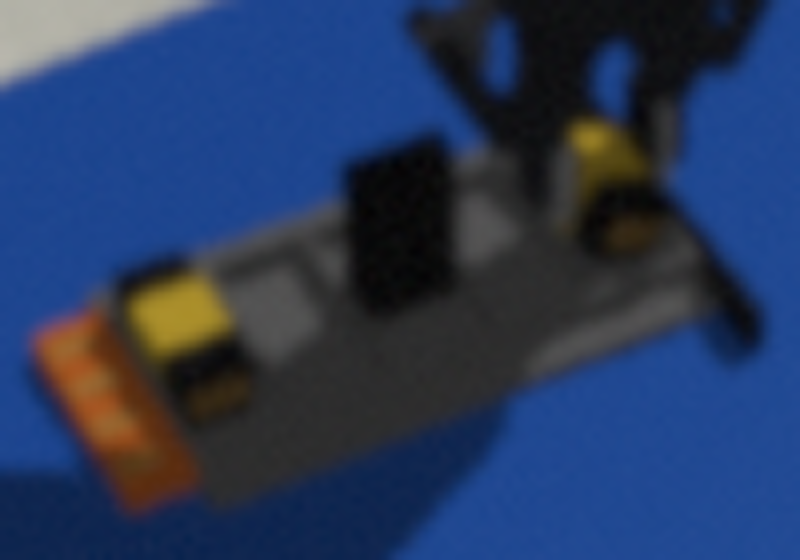

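The fingers hold the pack at (610,190), still skewed (opening 0.34 against 0.28). I lift it clear while gripping harder so that the pads square it.

play_rows(
  rows=[
    {"dp": [0, 0, -0.15], "turn": [0, 0, 0], "fingers": 1},
    {"dp": [0, 0, -0.15], "turn": [0, 0, 0], "fingers": 1},
    {"dp": [0, 0, -0.15], "turn": [0, 0, 0], "fingers": 1},
    {"dp": [0, 0, 0], "turn": [0, 0, 0], "fingers": 1},
    {"dp": [0, 0, 0], "turn": [0, 0, 0], "fingers": 1},
  ],
  force=50,
)

```text
clock: 14.65
eef_pos: [558.4, 42.8, 38.3]
tcp_rot: [-3.141, -0.001, -0.054]
contact_force: [0.0, -0.0, -2.0]
opening: 0.332
grasp_force: 44.6
```

```bash
python3 - <<'E'
from h import *
plan(558.3,43.5,28,-0.053)
f,b=grab("top"); print(tray(f,b)[0])
g,c=grab("scene")
cv2.imwrite("pics/p6.png",cv2.resize(c[225:295,265:365],(800,560),interpolation=cv2.INTER_CUBIC))
E
```

```text
at [558.4  42.8  38.3] [-3.141e+00 -1.000e-03 -5.400e-02] t 14.7 open 0.332 gf 44.6 F [ 0. -0. -2.] q6 1.7
units dp [-0.004 -0.018  0.257] turnz -0.011
[ 549.86914152 -133.96566213]
```

View pics/p6.png

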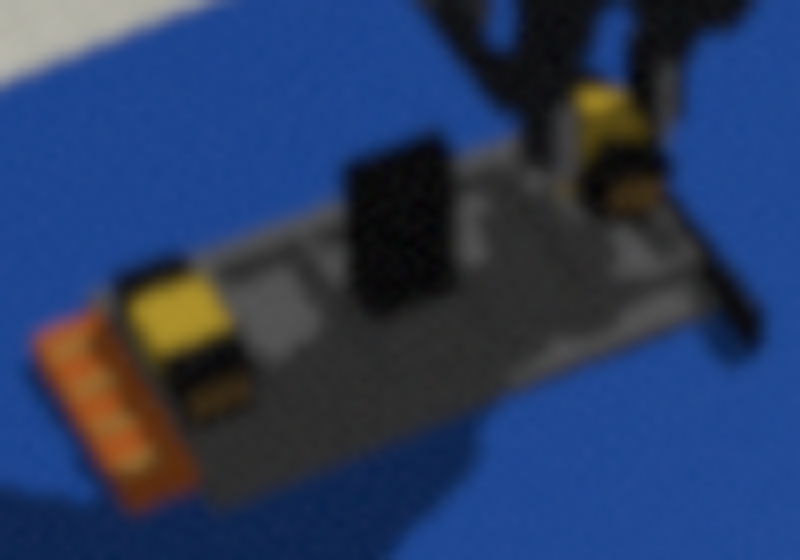

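The pack is held but still skewed. I put it on open bench, let it fall flat and repick it.

play_rows(
  rows=[
    {"dp": [0, 0, -0.7], "turn": [0, 0, 0], "fingers": 1},
    {"dp": [-0.74, 0, 0], "turn": [0, 0, 0], "fingers": 1},
    {"dp": [-0.74, 0, 0], "turn": [0, 0, 0], "fingers": 1},
    {"dp": [-0.74, 0, 0], "turn": [0, 0, 0], "fingers": 1},
    {"dp": [-0.74, 0, 0], "turn": [0, 0, 0], "fingers": 1},
  ],
)

```text
clock: 15.17
eef_pos: [438.2, 49.1, 65.5]
tcp_rot: [3.142, 0.0, -0.054]
contact_force: [-0.7, 1.2, -1.2]
opening: 0.325
grasp_force: 45.0
```

play_rows(
  rows=[
    {"dp": [0, 0, 0.7], "turn": [0, 0, 0], "fingers": 1},
    {"dp": [0, 0, 0.4], "turn": [0, 0, 0], "fingers": 1},
    {"dp": [0, 0, 0], "turn": [0, 0, 0], "fingers": 1},
    {"dp": [0, 0, 0], "turn": [0, 0, 0], "fingers": 0.3},
    {"dp": [0, 0, 0], "turn": [0, 0, 0], "fingers": 0.3},
  ],
)

```text
clock: 15.58
eef_pos: [440.4, 49.2, 22.1]
tcp_rot: [-3.142, -0.0, -0.054]
contact_force: [0.3, -0.3, -0.3]
opening: 0.599
grasp_force: 0.0
```

play_rows(
  rows=[
    {"dp": [0, 0, 0], "turn": [0, 0, 0], "fingers": 0.3},
    {"dp": [0, 0, -0.8], "turn": [0, 0, 0], "fingers": 0.3},
    {"dp": [0, 0, -0.8], "turn": [0, 0, 0], "fingers": 0.3},
    {"dp": [0, 0, 0], "turn": [0, 0, 0], "fingers": 0.3},
    {"dp": [0, 0, 0], "turn": [0, 0, 0], "fingers": 0.3},
  ],
)

```text
clock: 16.0
eef_pos: [441.8, 49.3, 88.0]
tcp_rot: [-3.141, -0.005, -0.054]
contact_force: [0.2, 0.7, -0.3]
opening: 0.698
grasp_force: 0.0
```

```bash
python3 - <<'E'
from h import *
f,b=grab("top"); P,res=tray(f,b); print(P,[x for x in res if 280<x[0][0]<365])
g,c=grab("scene"); print(packs(f,b),packs(g,c))
plan(441,48,14,-0.053)
hsv=cv2.cvtColor(b,cv2.COLOR_BGR2HSV);H,S,V=cv2.split(hsv)
# grey tray body: not blue, not dark; extents along columns
m=((S<60)&(V>50)&(V<140)).astype(np.uint8); m[:,:280]=0;m[:,400:]=0;m[:205]=0;m[285:]=0
n,l,st,ct=cv2.connectedComponentsWithStats(m)
for i in range(1,n):
    if st[i,4]>100: print(st[i],ct[i])
E
```

```text
[ 549.86914152 -133.96566213] [(array([293.5, 239. ]), np.int32(73), array([ 1.7, 47.1]), 'z18', array([568.5,  60.3]), 'z72', array([562.6,  56.5]), 'ang', array([-0.058, -1.639])), (array([362.2, 239.1]), np.int32(51), array([ 4., 10.]), 'z18', array([ 567.9, -107.9]), 'z72', array([ 562. , -103.3]), 'ang', array([-1.582,  3.12 ])), (array([331.5, 243.3]), np.int32(110), array([14.6,  8.1]), 'z18', array([557.6, -32.9]), 'z72', array([552.2, -32.1]), 'ang', array([-0.094, -1.666])), (array([361.2, 256.4]), np.int32(65), array([ 6., 10.]), 'z18', array([ 526.2, -104.6]), 'z72', array([ 522.3, -100.2]), 'ang', array([-1.581,  3.12 ]))]
[(array([362., 248.]), array([ 544.9, -107.8]), array([30., 57.]), 3.119)] [(array([317., 224.]), array([440.2,  43.2]), array([36., 69.]), -0.152)]
at [439.9  49.1  86. ] [-3.141e+00 -1.000e-03 -5.400e-02] t 16.1 open 0.701 gf 0.0 F [-0.1  1.3 -0.9] q6 1.73
units dp [0.029 0.026 1.799] turnz -0.013
[ 280  224   89   61 3031] [324.09402837 249.30484988]
```

play_rows(
  rows=[
    {"dp": [0.03, 0.05, 0.8], "turn": [0, 0, 0], "fingers": 0.3},
    {"dp": [0, 0, 0.8], "turn": [0, 0, 0], "fingers": 0.3},
    {"dp": [0, 0, 0.2], "turn": [0, 0, 0], "fingers": 0.3},
    {"dp": [0, 0, 0], "turn": [0, 0, 0], "fingers": 0.3},
    {"dp": [0, 0, 0], "turn": [0, 0, 0], "fingers": 1},
  ],
  force=40,
)

```text
clock: 16.52
eef_pos: [440.1, 47.0, 13.4]
tcp_rot: [3.141, 0.003, -0.054]
contact_force: [0.3, -0.5, -0.3]
opening: 0.577
grasp_force: 0.0
```

play_rows(
  rows=[
    {"dp": [0, 0, 0], "turn": [0, 0, 0], "fingers": 1},
    {"dp": [0, 0, 0], "turn": [0, 0, 0], "fingers": 1},
    {"dp": [0, 0, 0], "turn": [0, 0, 0], "fingers": 1},
    {"dp": [0, 0, 0], "turn": [0, 0, 0], "fingers": 1},
    {"dp": [0, 0, 0], "turn": [0, 0, 0], "fingers": 1},
  ],
)

```text
clock: 16.93
eef_pos: [441.8, 47.2, 15.0]
tcp_rot: [-3.141, -0.002, -0.054]
contact_force: [0.0, 0.5, 7.8]
opening: 0.28
grasp_force: 40.2
```

play_rows(
  rows=[
    {"dp": [0, 0, -0.8], "turn": [0, 0, 0], "fingers": 1},
    {"dp": [0, 0, -0.8], "turn": [0, 0, 0], "fingers": 1},
    {"dp": [0.74, 0, 0], "turn": [0, 0, 0], "fingers": 1},
    {"dp": [0.74, 0, 0], "turn": [0, 0, 0], "fingers": 1},
    {"dp": [0.74, 0, 0], "turn": [0, 0, 0], "fingers": 1},
  ],
)

```text
clock: 17.35
eef_pos: [531.4, 42.3, 79.8]
tcp_rot: [-3.141, -0.003, -0.054]
contact_force: [0.4, -0.7, 0.5]
opening: 0.276
grasp_force: 40.0
```

play_rows(
  rows=[
    {"dp": [0.74, 0, 0], "turn": [0, 0, 0], "fingers": 1},
    {"dp": [0, 0, 0], "turn": [0, 0, 0], "fingers": 1},
    {"dp": [0, 0, 0], "turn": [0, 0, 0], "fingers": 1},
    {"dp": [0, 0, 0], "turn": [0, 0, 0], "fingers": 1},
  ],
)

```text
clock: 17.68
eef_pos: [558.3, 40.6, 77.8]
tcp_rot: [3.142, 0.001, -0.054]
contact_force: [-1.0, 0.0, -1.0]
opening: 0.279
grasp_force: 40.0
```

```bash
python3 - <<'E'
from h import *
plan(558,42.5,34,-0.054)
g,c=grab("scene"); print(packs(g,c))
E
```

```text
at [558.3  40.6  77.8] [ 3.142e+00  1.000e-03 -5.400e-02] t 17.7 open 0.279 gf 40.0 F [-1.  0. -1.] q6 1.7
units dp [-0.009 -0.047  1.095] turnz -0.003
[]
```

play_rows(
  rows=[
    {"dp": [0, -0.05, 0.6], "turn": [0, 0, 0], "fingers": 1},
    {"dp": [0, 0, 0.4], "turn": [0, 0, 0], "fingers": 1},
    {"dp": [0, 0, 0.15], "turn": [0, 0, 0], "fingers": 1},
    {"dp": [0, 0, 0.08], "turn": [0, 0, 0], "fingers": 1},
    {"dp": [0, 0, 0], "turn": [0, 0, 0], "fingers": 1},
  ],
)

```text
clock: 18.15
eef_pos: [558.3, 42.6, 28.7]
tcp_rot: [3.141, 0.001, -0.054]
contact_force: [-1.2, -0.1, 2.8]
opening: 0.277
grasp_force: 40.8
```

play_rows(
  rows=[
    {"dp": [0, 0, 0.05], "turn": [0, 0, 0], "fingers": 1},
    {"dp": [0, 0, 0.05], "turn": [0, 0, 0], "fingers": 1},
  ],
)

```text
clock: 18.32
eef_pos: [560.1, 42.6, 26.1]
tcp_rot: [-3.142, -0.002, -0.054]
contact_force: [1.5, -2.1, 11.0]
opening: 0.279
grasp_force: 42.0
```

```bash
python3 - <<'E'
from h import *
g,c=grab("scene"); f,b=grab("top")
u,v=map(int,proj(g,(558,30,20))); A=cv2.resize(c[v-32:v+32,u-32:u+32],(400,400),interpolation=cv2.INTER_CUBIC)
u2,v2=map(int,proj(f,(558,30,20))); B=cv2.resize(b[v2-32:v2+32,u2-32:u2+32],(400,400),interpolation=cv2.INTER_CUBIC)
cv2.imwrite("pics/p7.png",np.hstack([A,B])); print(u,v,u2,v2); plan(558,42.5,30,-.054)
E
```

```text
335 249 305 243
at [560.2  42.6  26.1] [-3.142e+00 -3.000e-03 -5.400e-02] t 18.4 open 0.276 gf 41.8 F [ 1.3 -0.7  9.1] q6 1.7
units dp [-0.054  0.005 -0.098] turnz 0.001
```

View pics/p7.png

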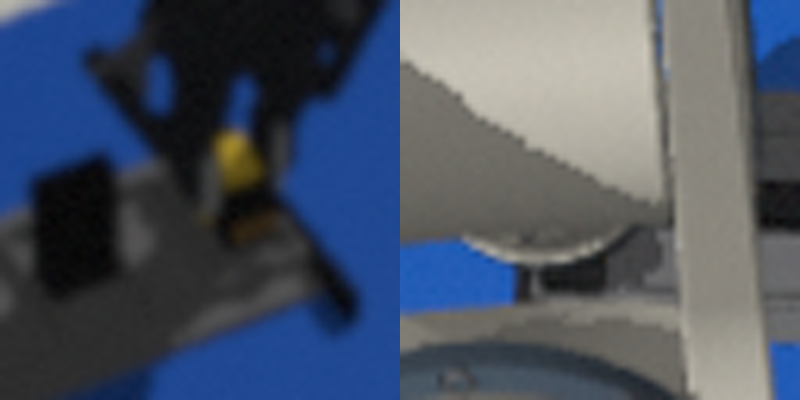

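play_rows(
  rows=[
    {"dp": [0, 0, -0.15], "turn": [0, 0, 0], "fingers": 1},
    {"dp": [0, -0.06, 0], "turn": [0, 0, 0], "fingers": 1},
    {"dp": [0, 0, 0], "turn": [0, 0, 0], "fingers": 1},
  ],
)

```text
clock: 18.67
eef_pos: [559.4, 45.1, 31.2]
tcp_rot: [3.141, -0.001, -0.054]
contact_force: [-0.0, -3.3, 1.3]
opening: 0.281
grasp_force: 40.9
```

play_rows(
  rows=[
    {"dp": [0, 0, 0.1], "turn": [0, 0, 0], "fingers": 1},
    {"dp": [0, 0, 0.05], "turn": [0, 0, 0], "fingers": 1},
    {"dp": [0, 0, 0], "turn": [0, 0, 0], "fingers": 1},
  ],
)

```text
clock: 18.92
eef_pos: [560.5, 44.9, 24.9]
tcp_rot: [-3.142, -0.002, -0.054]
contact_force: [2.6, -2.1, 9.2]
opening: 0.28
grasp_force: 42.0
```

play_rows(
  rows=[
    {"dp": [0, 0, 0.05], "turn": [0, 0, 0], "fingers": 1},
    {"dp": [0, 0, 0], "turn": [0, 0, 0], "fingers": 1},
  ],
)

```text
clock: 19.08
eef_pos: [561.3, 45.0, 23.6]
tcp_rot: [-3.141, -0.004, -0.054]
contact_force: [2.2, -3.5, 12.8]
opening: 0.277
grasp_force: 42.9
```

Force rises slowly and the lateral push meets resistance, so the pack is inside the pocket, probably pitched a little. I release it gently.

play_rows(
  rows=[
    {"dp": [0, 0, 0.03], "turn": [0, 0, 0], "fingers": 1},
    {"dp": [0, 0, 0], "turn": [0, 0, 0], "fingers": 0.65},
    {"dp": [0, 0, 0], "turn": [0, 0, 0], "fingers": 0.6},
    {"dp": [0, 0, 0], "turn": [0, 0, 0], "fingers": 0.5},
    {"dp": [0, 0, 0], "turn": [0, 0, 0], "fingers": 0.5},
  ],
)

```text
clock: 19.5
eef_pos: [558.8, 45.2, 20.7]
tcp_rot: [-3.142, 0.001, -0.054]
contact_force: [0.6, -0.1, -0.3]
opening: 0.501
grasp_force: 0.0
```

play_rows(
  rows=[
    {"dp": [0, 0, -0.8], "turn": [0, 0, 0], "fingers": 0.5},
    {"dp": [0, 0, -1], "turn": [0, 0, 0], "fingers": 0.5},
    {"dp": [-1, 0, 0], "turn": [0, 0, 0], "fingers": 0.4},
    {"dp": [-1, 0, 0], "turn": [0, 0, 0], "fingers": 0.4},
    {"dp": [-1, 0, 0], "turn": [0, 0, 0], "fingers": 0.4},
  ],
)

```text
clock: 19.92
eef_pos: [438.3, 51.6, 93.4]
tcp_rot: [-3.141, -0.001, -0.055]
contact_force: [-0.0, 0.1, 0.2]
opening: 0.602
grasp_force: 0.0
```

play_rows(
  rows=[
    {"dp": [-1, 0, 0], "turn": [0, 0, 0], "fingers": 0.4},
    {"dp": [-1, 0, 0], "turn": [0, 0, 0], "fingers": 0.4},
    {"dp": [-1, 0, 0], "turn": [0, 0, 0], "fingers": 0.4},
    {"dp": [0, 0, 0], "turn": [0, 0, 0], "fingers": 0.4},
  ],
)

```text
clock: 20.25
eef_pos: [309.8, 57.1, 91.7]
tcp_rot: [3.14, 0.01, -0.054]
contact_force: [-1.3, -0.0, -1.0]
opening: 0.597
grasp_force: 0.0
```

```bash
python3 - <<'E'
from h import *
f,b=grab("top"); P,res=tray(f,b); print(P,[x for x in res if 280<x[0][0]<365]); print(packs(f,b))
g,c=grab("scene")
A=cv2.resize(c[230:290,268:358],(600,400),interpolation=cv2.INTER_CUBIC)
B=cv2.resize(b[212:276,286:350],(200,200),interpolation=cv2.INTER_CUBIC)
cv2.imwrite("pics/p8.png",np.hstack([A,np.vstack([B,B*0])])); plan(554,-32,110,1.525)
E
```

```text
[ 549.86914152 -133.96566213] [(array([296.2, 248.9]), np.int32(155), array([12.6, 54.1]), 'z18', array([559.1,  48.5]), 'z72', array([553.6,  45.2]), 'ang', array([-0.05 , -1.631])), (array([300.4, 236.3]), np.int32(45), array([9.5, 4.6]), 'z18', array([576.6,  42.9]), 'z72', array([570.2,  39.9]), 'ang', array([-0.114, -1.694])), (array([361.4, 239.2]), np.int32(50), array([ 4., 10.]), 'z18', array([ 567.9, -105.4]), 'z72', array([ 562., -101.]), 'ang', array([-1.582,  3.12 ])), (array([331.1, 243.2]), np.int32(112), array([14.,  8.]), 'z18', array([558.9, -31.8]), 'z72', array([553.4, -31. ]), 'ang', array([-0.011, -1.582])), (array([360.9, 256. ]), np.int32(54), array([ 4., 10.]), 'z18', array([ 526.2, -104.6]), 'z72', array([ 522.3, -100.2]), 'ang', array([-1.581,  3.12 ]))]
[(array([298., 245.]), array([559.4,  44.3]), array([134.,  41.]), -0.05), (array([361., 247.]), array([ 547.9, -106.3]), array([57., 29.]), -0.071)]
at [318.3  58.1  93.2] [ 3.142  0.    -0.053] t 20.4 open 0.599 gf 0.0 F [ 0.7 -0.5 -0.3] q6 1.8
units dp [ 6.004  1.935 -0.419] turnz -15.072
```

View pics/p8.png

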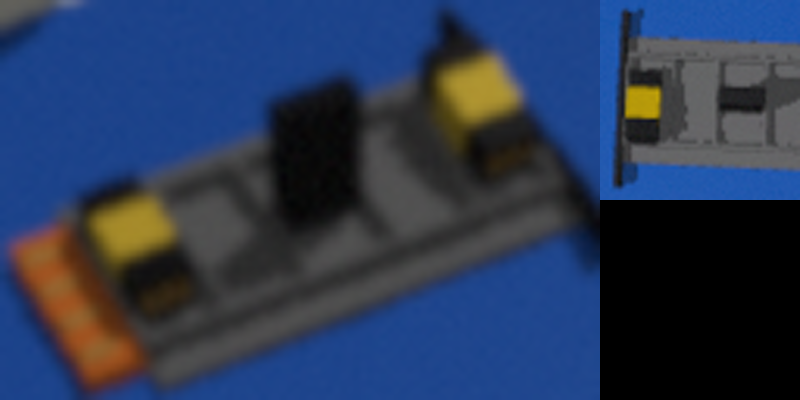

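```bash
cat >> h.py <<'E'
def tri(f,p,g,q):
    A=[];B=[]
    for h,(u,v) in((f,p),(g,q)):
        P=np.array(h["pose"]);d=P[:3,:3]@np.array([(u-h["cx"])/h["fx"],(v-h["cy"])/h["fy"],1.]);d/=np.linalg.norm(d)
        M=np.eye(3)-np.outer(d,d);A.append(M);B.append(M@P[:3,3])
    return np.linalg.solve(sum(A),sum(B))
def yel(b,roi,vmin):
    x0,x1,y0,y1=roi; k=4
    c=cv2.resize(b[y0:y1,x0:x1],None,fx=k,fy=k,interpolation=cv2.INTER_CUBIC); H,S,V=cv2.split(cv2.cvtColor(c,cv2.COLOR_BGR2HSV))
    m=((H>18)&(H<35)&(S>110)&(V>vmin)).astype(np.uint8); n,l,st,ct=cv2.connectedComponentsWithStats(m); i=1+np.argmax(st[1:,4])
    R=cv2.minAreaRect(cv2.findContours((l==i).astype(np.uint8),0,2)[0][0]); to=lambda p:((p[0]+.5)/k-.5+x0,(p[1]+.5)/k-.5+y0)
    return to(ct[i]),[to(p) for p in cv2.boxPoints(R)],np.round(np.array(R[1])/k,1),R[2]
E
python3 - <<'E'
from h import *
f,b=grab("top"); g,c=grab("scene")
for n,rt,rs in(("A",(345,380,225,270),(275,300,252,280)),("B",(288,315,225,265),(328,352,230,258))):
    for vt,vs in((100,90),(150,150),(170,165)):
        t=yel(b,rt,vt); s=yel(c,rs,vs); print(n,vt,np.round(tri(f,t[0],g,s[0]),1),"top",np.round(t[0],2),t[2],"scene",np.round(s[0],2),s[2])
E
```

```text
A 100 [ 545.7 -105.7   28.7] top [361.47 247.52] [10.8 11.8] scene [287.44 263.81] [ 8.4 11.5]
A 150 [ 545.6 -105.4   28.8] top [361.43 247.61] [10.5  9.4] scene [287.57 263.7 ] [5.2 8.3]
A 170 [ 545.8 -104.7   31.1] top [361.51 247.6 ] [10.   8.9] scene [288.12 263.01] [1.2 1.5]
B 100 [554.5  44.3  32.4] top [299.27 244.33] [10.2 11.2] scene [338.93 243.3 ] [ 9.4 10.2]
B 150 [554.7  45.1  33.3] top [299.22 244.39] [ 9.  10.2] scene [339.61 242.94] [6.6 8.2]
B 170 [554.7  45.   33.3] top [299.32 244.4 ] [9.7 8.3] scene [339.63 242.95] [5.4 6.7]
```

Triangulated tops are A 28.8 mm and B 33.3 mm, so B sits about 4.5 mm high with its outer edge on the tail wall. I squeeze it inward in place at y = 41.5.

play_rows(
  rows=[
    {"dp": [0.86, 0.01, 0], "turn": [0, 0, 0], "fingers": 0.4},
    {"dp": [0.86, 0.01, 0], "turn": [0, 0, 0], "fingers": 0.4},
    {"dp": [0.86, 0.01, 0], "turn": [0, 0, 0], "fingers": 0.4},
    {"dp": [0.86, 0.01, 0], "turn": [0, 0, 0], "fingers": 0.4},
    {"dp": [0.86, 0.01, 0], "turn": [0, 0, 0], "fingers": 0.4},
  ],
  force=25,
)

```text
clock: 20.87
eef_pos: [494.6, 46.4, 92.9]
tcp_rot: [-3.141, -0.001, -0.055]
contact_force: [0.5, 0.4, 0.4]
opening: 0.601
grasp_force: 0.0
```

play_rows(
  rows=[
    {"dp": [0.86, 0.02, 0], "turn": [0, 0, 0], "fingers": 0.4},
    {"dp": [0.86, 0.02, 0], "turn": [0, 0, 0], "fingers": 0.4},
    {"dp": [0, 0, 0.8], "turn": [0, 0, 0], "fingers": 0.4},
    {"dp": [0, 0, 0], "turn": [0, 0, 0], "fingers": 0.4},
    {"dp": [0, 0, 0], "turn": [0, 0, 0], "fingers": 0.4},
  ],
)

```text
clock: 21.28
eef_pos: [559.4, 41.0, 59.5]
tcp_rot: [3.141, 0.004, -0.055]
contact_force: [0.5, -0.3, -0.6]
opening: 0.603
grasp_force: 0.0
```

```bash
python3 - <<'E'
from h import *
plan(558,41.5,19,-0.053)
E
```

```text
at [559.4  41.   59.5] [ 3.141  0.004 -0.055] t 21.3 open 0.603 gf 0.0 F [ 0.5 -0.3 -0.6] q6 1.7
units dp [-0.036 -0.01   1.012] turnz -0.017
```

play_rows(
  rows=[
    {"dp": [-0.03, 0, 0.6], "turn": [0, 0, 0], "fingers": 0.4},
    {"dp": [0, 0, 0.43], "turn": [0, 0, 0], "fingers": 0.4},
    {"dp": [0, 0, 0], "turn": [0, 0, 0], "fingers": 0.4},
    {"dp": [0, 0, 0], "turn": [0, 0, 0], "fingers": 1},
    {"dp": [0, 0, 0], "turn": [0, 0, 0], "fingers": 1},
  ],
)

```text
clock: 21.7
eef_pos: [559.1, 41.6, 21.0]
tcp_rot: [-3.141, -0.001, -0.054]
contact_force: [-0.2, 4.0, 3.5]
opening: 0.325
grasp_force: 2.2
```

play_rows(
  rows=[
    {"dp": [0, 0, 0], "turn": [0, 0, 0], "fingers": 1},
    {"dp": [0, 0, 0], "turn": [0, 0, 0], "fingers": 1},
    {"dp": [0, 0, 0], "turn": [0, 0, 0], "fingers": 1},
  ],
)

```text
clock: 21.95
eef_pos: [559.2, 41.4, 21.0]
tcp_rot: [-3.141, -0.001, -0.054]
contact_force: [-0.4, 1.1, 7.2]
opening: 0.283
grasp_force: 27.8
```

```bash
python3 - <<'E'
from h import *
plan(558,41.5,19,-0.053)
E
```

```text
at [559.2  41.4  21. ] [-3.141e+00 -1.000e-03 -5.400e-02] t 21.9 open 0.283 gf 27.8 F [-0.4  1.1  7.2] q6 1.7
units dp [-0.029 -0.     0.051] turnz -0.013
```

play_rows(
  rows=[
    {"dp": [0, 0, 0], "turn": [0, 0, 0], "fingers": 0.6},
    {"dp": [0, 0, 0], "turn": [0, 0, 0], "fingers": 0.55},
    {"dp": [0, 0, 0], "turn": [0, 0, 0], "fingers": 0.5},
    {"dp": [0, 0, -0.8], "turn": [0, 0, 0], "fingers": 0.5},
    {"dp": [0, 0, -1], "turn": [0, 0, 0], "fingers": 0.5},
  ],
)

```text
clock: 22.37
eef_pos: [555.9, 41.2, 89.9]
tcp_rot: [3.141, 0.007, -0.054]
contact_force: [0.4, 0.1, 0.0]
opening: 0.495
grasp_force: 0.0
```

play_rows(
  rows=[
    {"dp": [-1, 0, 0], "turn": [0, 0, 0], "fingers": 0.4},
    {"dp": [-1, 0, 0], "turn": [0, 0, 0], "fingers": 0.4},
    {"dp": [-1, 0, 0], "turn": [0, 0, 0], "fingers": 0.4},
    {"dp": [-1, 0, 0], "turn": [0, 0, 0], "fingers": 0.4},
    {"dp": [-1, 0, 0], "turn": [0, 0, 0], "fingers": 0.4},
  ],
)

```text
clock: 22.78
eef_pos: [356.9, 52.2, 92.0]
tcp_rot: [-3.142, 0.0, -0.055]
contact_force: [0.6, 0.4, 0.4]
opening: 0.6
grasp_force: 0.0
```

play_rows(
  rows=[
    {"dp": [-1, 0, 0], "turn": [0, 0, 0], "fingers": 0.4},
    {"dp": [0, 0, 0], "turn": [0, 0, 0], "fingers": 0.4},
    {"dp": [0, 0, 0], "turn": [0, 0, 0], "fingers": 0.4},
  ],
)

```text
clock: 23.03
eef_pos: [316.9, 54.4, 92.0]
tcp_rot: [3.141, 0.001, -0.053]
contact_force: [0.8, -0.2, -0.3]
opening: 0.601
grasp_force: 0.0
```

```bash
cat > chk.py <<'E'
from h import *
f,b=grab("top"); g,c=grab("scene")
for n,rt,rs in(("A",(345,380,225,270),(275,300,252,280)),("B",(288,315,225,265),(328,352,230,258))):
    for vt,vs in((100,90),(150,150)):
        t=yel(b,rt,vt); s=yel(c,rs,vs); print(n,vt,np.round(tri(f,t[0],g,s[0]),1),"top",np.round(t[0],2),t[2],"scene",np.round(s[0],2),s[2])
P,res=tray(f,b); print(P,[x for x in res if 280<x[0][0]<335])
E
python3 chk.py; python3 - <<'E'
from h import *
plan(554,-31,110,1.525)
E
```

```text
A 100 [ 545.8 -107.3   28.9] top [362.25 247.55] [10.8 11.8] scene [286.98 264.  ] [ 8.3 11.6]
A 150 [ 545.6 -106.9   28.9] top [362.04 247.58] [10.5  9.4] scene [287.07 263.91] [5.2 8.2]
B 100 [554.5  41.   32.3] top [300.68 244.35] [11.4 10.3] scene [337.92 243.76] [ 9.5 10.7]
B 150 [554.5  41.7  33. ] top [300.61 244.46] [10.2  9. ] scene [338.46 243.44] [6.6 8.3]
[ 549.86914152 -133.96566213] [(array([293.5, 242.7]), np.int32(83), array([ 1.6, 54.1]), 'z18', array([559.9,  60.4]), 'z72', array([554.4,  56.5]), 'ang', array([-0.05 , -1.631])), (array([301.4, 236.4]), np.int32(43), array([9.5, 4.1]), 'z18', array([575.9,  40.5]), 'z72', array([569.6,  37.6]), 'ang', array([-0.114, -1.694])), (array([331.9, 243.3]), np.int32(111), array([ 7., 14.]), 'z18', array([557.6, -34.2]), 'z72', array([552.2, -33.3]), 'ang', array([-1.582,  3.127])), (array([300.6, 253.5]), np.int32(79), array([7., 9.]), 'z18', array([533.9,  43.2]), 'z72', array([529.6,  40.2]), 'ang', array([-1.582,  3.135]))]
at [320.5  54.7  92.5] [-3.141e+00 -2.000e-03 -5.400e-02] t 23.1 open 0.6 gf 0.0 F [0.3 0.  0.9] q6 1.79
units dp [ 5.946  1.824 -0.437] turnz -15.078
```

play_rows(
  rows=[
    {"dp": [0.85, 0, 0], "turn": [0, 0, 0], "fingers": 1},
    {"dp": [0.85, 0, 0], "turn": [0, 0, 0], "fingers": 1},
    {"dp": [0.85, 0, 0], "turn": [0, 0, 0], "fingers": 1},
    {"dp": [0.85, 0, 0], "turn": [0, 0, 0], "fingers": 1},
    {"dp": [0.85, 0, 0], "turn": [0, 0, 0], "fingers": 1},
  ],
)

```text
clock: 23.55
eef_pos: [492.2, 44.9, 91.9]
tcp_rot: [-3.141, -0.001, -0.055]
contact_force: [0.4, 0.5, 0.5]
opening: 0.005
grasp_force: 0.0
```

play_rows(
  rows=[
    {"dp": [0.85, 0, 0], "turn": [0, 0, 0], "fingers": 1},
    {"dp": [0.85, 0, 0.5], "turn": [0, 0, 0], "fingers": 1},
    {"dp": [0, 0, 0.6], "turn": [0, 0, 0], "fingers": 1},
    {"dp": [0, 0, 0.2], "turn": [0, 0, 0], "fingers": 1},
    {"dp": [0, 0, 0], "turn": [0, 0, 0], "fingers": 1},
  ],
)

```text
clock: 23.97
eef_pos: [556.4, 41.2, 37.8]
tcp_rot: [3.141, 0.003, -0.055]
contact_force: [-0.3, 0.0, 0.2]
opening: -0.001
grasp_force: 0.0
```

play_rows(
  rows=[
    {"dp": [0, 0, 0.05], "turn": [0, 0, 0], "fingers": 1},
    {"dp": [0, 0, 0], "turn": [0, 0, 0], "fingers": 1},
  ],
)

```text
clock: 24.13
eef_pos: [556.3, 41.5, 38.4]
tcp_rot: [3.142, 0.001, -0.054]
contact_force: [-0.7, 0.5, -0.0]
opening: -0.002
grasp_force: 0.0
```

play_rows(
  rows=[
    {"dp": [0, 0, 0.05], "turn": [0, 0, 0], "fingers": 1},
    {"dp": [0, 0, 0], "turn": [0, 0, 0], "fingers": 1},
  ],
)

```text
clock: 24.3
eef_pos: [556.8, 41.7, 36.9]
tcp_rot: [-3.141, -0.001, -0.054]
contact_force: [0.4, 0.4, -0.0]
opening: -0.002
grasp_force: 0.1
```

play_rows(
  rows=[
    {"dp": [0, 0, 0.05], "turn": [0, 0, 0], "fingers": 1},
    {"dp": [0, 0, 0], "turn": [0, 0, 0], "fingers": 1},
  ],
)

```text
clock: 24.47
eef_pos: [557.0, 41.7, 36.0]
tcp_rot: [-3.141, -0.001, -0.054]
contact_force: [-4.8, -0.7, 18.3]
opening: 0.001
grasp_force: 8.5
```

Contact with B is at about 36 mm instead of 31, so it is still not seated. I back off and measure the tilt from the band corners.

play_rows(
  rows=[
    {"dp": [0, 0, -1], "turn": [0, 0, 0], "fingers": 1},
    {"dp": [-1, 0, 0], "turn": [0, 0, 0], "fingers": 1},
    {"dp": [-1, 0, 0], "turn": [0, 0, 0], "fingers": 1},
    {"dp": [-1, 0, 0], "turn": [0, 0, 0], "fingers": 1},
    {"dp": [-1, 0, 0], "turn": [0, 0, 0], "fingers": 1},
  ],
)

```text
clock: 24.88
eef_pos: [395.3, 50.3, 74.6]
tcp_rot: [-3.141, -0.001, -0.054]
contact_force: [-0.7, 0.2, -0.3]
opening: -0.004
grasp_force: 0.0
```

play_rows(
  rows=[
    {"dp": [-1, 0, 0], "turn": [0, 0, 0], "fingers": 1},
    {"dp": [-1, 0, 0], "turn": [0, 0, 0], "fingers": 1},
    {"dp": [0, 0, 0], "turn": [0, 0, 0], "fingers": 1},
  ],
)

```text
clock: 25.13
eef_pos: [307.3, 53.7, 73.2]
tcp_rot: [3.14, 0.009, -0.054]
contact_force: [-0.9, -0.2, -1.1]
opening: 0.004
grasp_force: 0.0
```

```bash
python3 chk.py; python3 - <<'E'
from h import *
f,b=grab("top"); g,c=grab("scene")
A=cv2.resize(c[228:264,322:362],(440,396),interpolation=cv2.INTER_CUBIC)
A2=cv2.resize(c[248:284,270:300],(330,396),interpolation=cv2.INTER_CUBIC)
B=cv2.resize(b[226:262,286:386],(770,200),interpolation=cv2.INTER_CUBIC)
k=cv2.convertScaleAbs(np.vstack([np.hstack([A,A2]),np.pad(B,((0,0),(0,0),(0,0)))[:, :770]]),alpha=1.5)
cv2.imwrite("pics/p9.png",k)
E
```

```text
A 100 [ 545.8 -107.2   28.7] top [362.18 247.51] [10.8 11.8] scene [287.   264.05] [ 8.3 11.6]
A 150 [ 545.7 -106.8   28.7] top [362.03 247.57] [ 9.2 10.2] scene [287.12 263.96] [5.4 7.9]
B 100 [553.6  40.8  32.5] top [300.74 244.7 ] [11.4 10. ] scene [337.73 243.53] [ 9.5 10.6]
B 150 [553.8  41.7  33.4] top [300.59 244.7 ] [10.2  9. ] scene [338.24 243.18] [6.6 8.4]
[ 549.86914152 -133.96566213] [(array([293.4, 243.6]), np.int32(85), array([ 1.7, 54.1]), 'z18', array([557.4,  60.6]), 'z72', array([552. ,  56.7]), 'ang', array([-0.049, -1.63 ])), (array([301.6, 237. ]), np.int32(47), array([4., 9.]), 'z18', array([574.5,  40.5]), 'z72', array([568.2,  37.7]), 'ang', array([-1.582,  3.135])), (array([331.9, 243.4]), np.int32(115), array([ 7., 14.]), 'z18', array([557.6, -34.2]), 'z72', array([552.2, -33.3]), 'ang', array([-1.582,  3.127])), (array([300.5, 254. ]), np.int32(70), array([6., 9.]), 'z18', array([532.6,  43.2]), 'z72', array([528.5,  40.2]), 'ang', array([-1.582,  3.135]))]
```

View pics/p9.png

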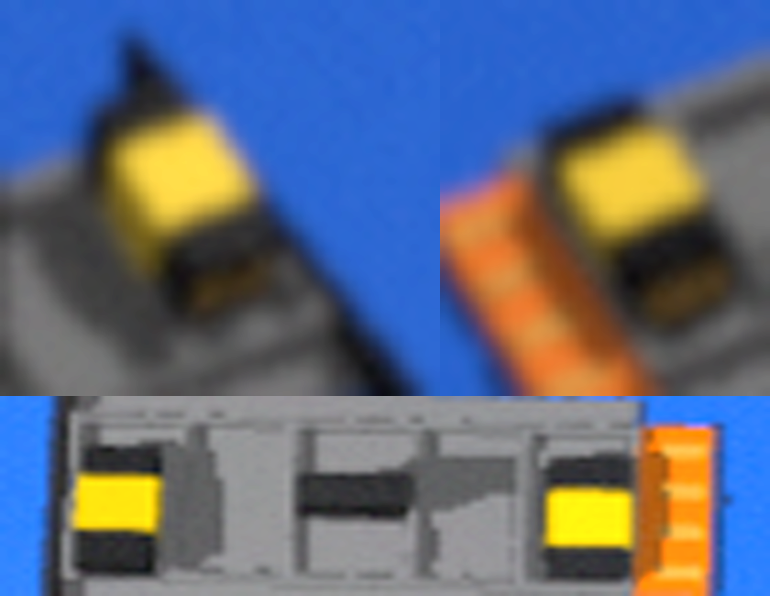

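In the strip below, both packs (rows 445–580) lie against the robot-side pocket wall (row about 578). B's robot-side end is up on that wall, which means the camera reads x about 4–5 mm low. I grip B, lift a little, shift +x and release.

play_rows(
  rows=[
    {"dp": [1, 0, 0], "turn": [0, 0, 0], "fingers": 0.4},
    {"dp": [1, 0, 0], "turn": [0, 0, 0], "fingers": 0.4},
    {"dp": [1, 0, 0], "turn": [0, 0, 0], "fingers": 0.4},
    {"dp": [1, 0, 0], "turn": [0, 0, 0], "fingers": 0.4},
    {"dp": [1, 0, 0], "turn": [0, 0, 0], "fingers": 0.4},
  ],
  force=40,
)

```text
clock: 25.75
eef_pos: [520.4, 43.3, 74.0]
tcp_rot: [-3.141, -0.001, -0.055]
contact_force: [-0.3, 0.1, 0.7]
opening: 0.594
grasp_force: 0.0
```

play_rows(
  rows=[
    {"dp": [1, 0, 0], "turn": [0, 0, 0], "fingers": 0.4},
    {"dp": [0, 0, 0.3], "turn": [0, 0, 0], "fingers": 0.4},
    {"dp": [0, 0, 0], "turn": [0, 0, 0], "fingers": 0.4},
    {"dp": [0, 0, 0], "turn": [0, 0, 0], "fingers": 0.4},
  ],
)

```text
clock: 26.08
eef_pos: [556.5, 41.3, 61.1]
tcp_rot: [3.141, 0.002, -0.055]
contact_force: [-1.0, 0.6, -0.3]
opening: 0.599
grasp_force: 0.0
```

```bash
python3 - <<'E'
from h import *
plan(558,42,20,-0.053)
E
```

```text
at [556.5  41.3  61.1] [ 3.141e+00  2.000e-03 -5.500e-02] t 26.1 open 0.599 gf 0.0 F [-1.   0.6 -0.3] q6 1.7
units dp [ 0.035 -0.02   1.027] turnz -0.017
```

play_rows(
  rows=[
    {"dp": [0.03, -0.02, 0.6], "turn": [0, 0, 0], "fingers": 0.4},
    {"dp": [0, 0, 0.43], "turn": [0, 0, 0], "fingers": 0.4},
    {"dp": [0, 0, 0], "turn": [0, 0, 0], "fingers": 0.4},
    {"dp": [0, 0, 0], "turn": [0, 0, 0], "fingers": 1},
    {"dp": [0, 0, 0], "turn": [0, 0, 0], "fingers": 1},
  ],
)

```text
clock: 26.5
eef_pos: [557.7, 42.3, 21.6]
tcp_rot: [3.142, 0.0, -0.054]
contact_force: [-0.5, -3.1, 1.6]
opening: 0.328
grasp_force: 1.5
```

play_rows(
  rows=[
    {"dp": [0, 0, 0], "turn": [0, 0, 0], "fingers": 1},
    {"dp": [0, 0, 0], "turn": [0, 0, 0], "fingers": 1},
    {"dp": [0, 0, 0], "turn": [0, 0, 0], "fingers": 1},
    {"dp": [0, 0, -0.1], "turn": [0, 0, 0], "fingers": 1},
    {"dp": [0, 0, -0.1], "turn": [0, 0, 0], "fingers": 1},
  ],
)

```text
clock: 26.92
eef_pos: [557.9, 42.3, 29.2]
tcp_rot: [-3.142, 0.0, -0.054]
contact_force: [-0.6, 0.5, -1.4]
opening: 0.28
grasp_force: 42.5
```

play_rows(
  rows=[
    {"dp": [0.07, 0.03, 0], "turn": [0, 0, 0], "fingers": 1},
    {"dp": [0.07, 0.02, 0], "turn": [0, 0, 0], "fingers": 1},
    {"dp": [0, 0, 0.1], "turn": [0, 0, 0], "fingers": 1},
    {"dp": [0, 0, 0], "turn": [0, 0, 0], "fingers": 1},
  ],
)

```text
clock: 27.25
eef_pos: [563.3, 39.9, 24.2]
tcp_rot: [3.142, 0.001, -0.055]
contact_force: [-0.9, -0.2, -0.7]
opening: 0.279
grasp_force: 42.5
```

play_rows(
  rows=[
    {"dp": [0, 0, 0.08], "turn": [0, 0, 0], "fingers": 1},
    {"dp": [0, 0, 0], "turn": [0, 0, 0], "fingers": 1},
  ],
)

```text
clock: 27.42
eef_pos: [563.4, 40.0, 21.7]
tcp_rot: [3.142, 0.0, -0.054]
contact_force: [-2.2, -0.0, 6.6]
opening: 0.279
grasp_force: 43.4
```

play_rows(
  rows=[
    {"dp": [0, 0, 0], "turn": [0, 0, 0], "fingers": 0.65},
    {"dp": [0, 0, 0], "turn": [0, 0, 0], "fingers": 0.55},
    {"dp": [0, 0, 0], "turn": [0, 0, 0], "fingers": 0.5},
    {"dp": [0, 0, -0.8], "turn": [0, 0, 0], "fingers": 0.5},
    {"dp": [0, 0, -1], "turn": [0, 0, 0], "fingers": 0.5},
  ],
)

```text
clock: 27.83
eef_pos: [560.7, 39.8, 91.4]
tcp_rot: [3.141, 0.007, -0.054]
contact_force: [1.1, 0.6, 0.8]
opening: 0.503
grasp_force: 0.0
```

play_rows(
  rows=[
    {"dp": [-1, 0, 0], "turn": [0, 0, 0], "fingers": 0.4},
    {"dp": [-1, 0, 0], "turn": [0, 0, 0], "fingers": 0.4},
    {"dp": [-1, 0, 0], "turn": [0, 0, 0], "fingers": 0.4},
    {"dp": [-1, 0, 0], "turn": [0, 0, 0], "fingers": 0.4},
    {"dp": [-1, 0, 0], "turn": [0, 0, 0], "fingers": 0.4},
  ],
)

```text
clock: 28.25
eef_pos: [361.7, 50.8, 93.5]
tcp_rot: [-3.142, -0.0, -0.054]
contact_force: [0.5, 0.4, 0.4]
opening: 0.598
grasp_force: 0.0
```

play_rows(
  rows=[
    {"dp": [-1, 0, 0], "turn": [0, 0, 0], "fingers": 0.4},
    {"dp": [0, 0, 0], "turn": [0, 0, 0], "fingers": 0.4},
    {"dp": [0, 0, 0], "turn": [0, 0, 0], "fingers": 0.4},
  ],
)

```text
clock: 28.5
eef_pos: [321.7, 53.0, 93.6]
tcp_rot: [3.141, 0.001, -0.053]
contact_force: [0.2, -0.2, 0.1]
opening: 0.599
grasp_force: 0.0
```

```bash
python3 chk.py; python3 - <<'E'
from h import *
f,b=grab("top"); B=cv2.resize(b[222:266,286:386],(800,352),interpolation=cv2.INTER_CUBIC)
cv2.imwrite("pics/p10.png",cv2.convertScaleAbs(B,alpha=1.6)); plan(557,-32,110,1.525)
E
```

```text
A 100 [ 544.7 -108.3   28.7] top [362.61 247.98] [10.2 11.8] scene [286.4  263.93] [ 8.5 11.7]
A 150 [ 544.8 -108.    28.9] top [362.55 247.94] [ 9.5 10.2] scene [286.52 263.87] [5.3 8.5]
B 100 [553.3  39.7  28.4] top [301.48 245.09] [10.5 11.5] scene [337.46 244.7 ] [ 8.2 10.8]
B 150 [553.4  40.1  28.7] top [301.38 245.09] [ 9.8 10.2] scene [337.68 244.55] [4.8 7.9]
[ 549.84222278 -136.42322019] [(array([293.8, 243.2]), np.int32(78), array([ 1.7, 54.1]), 'z18', array([557.4,  59.5]), 'z72', array([552. ,  55.6]), 'ang', array([-0.04, -1.62])), (array([302.3, 236.9]), np.int32(49), array([ 4., 10.]), 'z18', array([574.5,  39.3]), 'z72', array([568.2,  36.5]), 'ang', array([-1.582,  3.135])), (array([332.1, 243.8]), np.int32(107), array([ 7., 14.]), 'z18', array([557.6, -34.2]), 'z72', array([552.2, -33.3]), 'ang', array([-1.582,  3.127])), (array([301.5, 253.5]), np.int32(60), array([5., 9.]), 'z18', array([533.8,  40.7]), 'z72', array([529.6,  37.9]), 'ang', array([-1.582,  3.135]))]
at [325.6  53.3  94.1] [-3.141e+00 -2.000e-03 -5.400e-02] t 28.6 open 0.601 gf 0.0 F [ 0.2  0.  -0.3] q6 1.78
units dp [ 5.892  1.815 -0.398] turnz -15.08
```

View pics/p10.png

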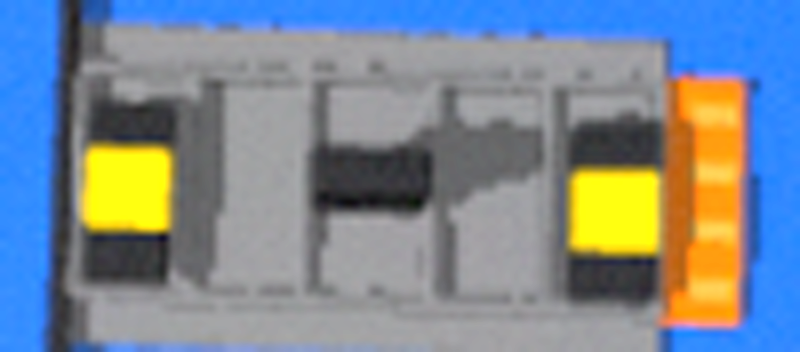

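Both packs now triangulate at the same height (28.7 mm) and lie inside their pockets. Next is the handle.

play_rows(
  rows=[
    {"dp": [0.98, 0.3, -0.2], "turn": [0, 0, 0], "fingers": 0.4},
    {"dp": [0.98, 0.3, -0.2], "turn": [0, 0, 0], "fingers": 0.4},
    {"dp": [0.98, 0.3, -0.2], "turn": [0, 0, 0], "fingers": 0.4},
    {"dp": [0.98, 0.3, 0], "turn": [0, 0, 0], "fingers": 0.4},
    {"dp": [0.98, 0.3, 0], "turn": [0, 0, 0], "fingers": 0.4},
  ],
  force=60,
)

```text
clock: 29.07
eef_pos: [519.6, -18.7, 118.0]
tcp_rot: [-3.142, -0.002, -0.055]
contact_force: [0.5, 0.8, -0.9]
opening: 0.602
grasp_force: 0.0
```

play_rows(
  rows=[
    {"dp": [0.98, 0.3, 0], "turn": [0, 0, 0], "fingers": 0.4},
    {"dp": [0, 0, 0], "turn": [0, 0, -0.94], "fingers": 0.4},
    {"dp": [0, 0, 0], "turn": [0, 0, -0.94], "fingers": 0.4},
    {"dp": [0, 0, 0], "turn": [0, 0, -0.94], "fingers": 0.4},
    {"dp": [0, 0, 0], "turn": [0, 0, -0.94], "fingers": 0.4},
  ],
)

```text
clock: 29.48
eef_pos: [555.9, -32.1, 116.9]
tcp_rot: [-3.142, 0.0, 0.344]
contact_force: [0.1, 0.2, -0.1]
opening: 0.597
grasp_force: 0.0
```

play_rows(
  rows=[
    {"dp": [0, 0, 0], "turn": [0, 0, -0.94], "fingers": 0.4},
    {"dp": [0, 0, 0], "turn": [0, 0, -0.94], "fingers": 0.4},
    {"dp": [0, 0, 0], "turn": [0, 0, -0.94], "fingers": 0.4},
    {"dp": [0, 0, 0], "turn": [0, 0, -0.94], "fingers": 0.4},
    {"dp": [0, 0, 0], "turn": [0, 0, -0.94], "fingers": 0.4},
  ],
)

```text
clock: 29.9
eef_pos: [555.8, -32.0, 117.2]
tcp_rot: [3.141, -0.0, 0.836]
contact_force: [0.8, -0.6, -0.2]
opening: 0.602
grasp_force: 0.0
```

play_rows(
  rows=[
    {"dp": [0, 0, 0], "turn": [0, 0, -0.94], "fingers": 0.4},
    {"dp": [0, 0, 0], "turn": [0, 0, -0.94], "fingers": 0.4},
    {"dp": [0, 0, 0], "turn": [0, 0, -0.94], "fingers": 0.4},
    {"dp": [0, 0, 0], "turn": [0, 0, -0.94], "fingers": 0.4},
    {"dp": [0, 0, 0], "turn": [0, 0, -0.94], "fingers": 0.4},
  ],
)

```text
clock: 30.32
eef_pos: [555.8, -31.9, 117.2]
tcp_rot: [3.141, -0.0, 1.328]
contact_force: [0.0, -0.9, 0.2]
opening: 0.601
grasp_force: 0.0
```

play_rows(
  rows=[
    {"dp": [0, 0, 0], "turn": [0, 0, -0.94], "fingers": 0.4},
    {"dp": [0, 0, 0], "turn": [0, 0, -0.94], "fingers": 0.4},
    {"dp": [0, 0, 0], "turn": [0, 0, 0], "fingers": 0.4},
    {"dp": [0, 0, 0], "turn": [0, 0, 0], "fingers": 0.4},
  ],
)

```text
clock: 30.65
eef_pos: [555.3, -31.8, 117.3]
tcp_rot: [3.142, 0.0, 1.517]
contact_force: [0.2, -0.6, -0.4]
opening: 0.601
grasp_force: 0.0
```

```bash
python3 - <<'E'
from h import *
plan(556.5,-32.5,44,1.527)
E
```

```text
at [555.3 -31.8 117.3] [3.142 0.    1.517] t 30.6 open 0.601 gf 0.0 F [ 0.2 -0.6 -0.4] q6 -0.01
units dp [-0.015  0.03   1.832] turnz -0.092
```

play_rows(
  rows=[
    {"dp": [0, 0.03, 0.7], "turn": [0, 0, -0.09], "fingers": 0.4},
    {"dp": [0, 0, 0.7], "turn": [0, 0, 0], "fingers": 0.4},
    {"dp": [0, 0, 0.43], "turn": [0, 0, 0], "fingers": 0.4},
    {"dp": [0, 0, 0], "turn": [0, 0, 0], "fingers": 0.4},
    {"dp": [0, 0, 0], "turn": [0, 0, 0], "fingers": 1},
  ],
)

```text
clock: 31.07
eef_pos: [555.4, -31.7, 43.8]
tcp_rot: [-3.14, -0.0, 1.528]
contact_force: [0.7, -0.3, 0.9]
opening: 0.47
grasp_force: 0.0
```

play_rows(
  rows=[
    {"dp": [0, 0, 0], "turn": [0, 0, 0], "fingers": 1},
    {"dp": [0, 0, 0], "turn": [0, 0, 0], "fingers": 1},
    {"dp": [0, 0, 0], "turn": [0, 0, 0], "fingers": 1},
    {"dp": [0, 0, 0], "turn": [0, 0, 0], "fingers": 1},
    {"dp": [0, 0, 0], "turn": [0, 0, 0], "fingers": 1},
  ],
)

```text
clock: 31.48
eef_pos: [556.5, -31.6, 45.9]
tcp_rot: [3.14, 0.0, 1.53]
contact_force: [-1.6, -0.7, 6.3]
opening: 0.151
grasp_force: 60.1
```

```bash
python3 - <<'E'
from h import *
plan(575,-32.5,46,3.1416)
E
```

```text
at [556.5 -31.6  45.9] [3.14 0.   1.53] t 31.5 open 0.151 gf 60.1 F [-1.6 -0.7  6.3] q6 -0.02
units dp [-0.002  0.463 -0.004] turnz -15.392
```

play_rows(
  rows=[
    {"dp": [0, 0, -0.06], "turn": [0, 0, -0.5], "fingers": 1},
    {"dp": [0, 0, 0], "turn": [0, 0, -0.9], "fingers": 1},
    {"dp": [0, 0, 0], "turn": [0, 0, -0.9], "fingers": 1},
    {"dp": [0, 0, 0], "turn": [0, 0, -0.9], "fingers": 1},
    {"dp": [0, 0, 0], "turn": [0, 0, -0.9], "fingers": 1},
  ],
)

```text
clock: 31.9
eef_pos: [555.6, -31.6, 47.1]
tcp_rot: [3.141, 0.0, 1.964]
contact_force: [0.1, -0.0, -4.5]
opening: 0.149
grasp_force: 58.5
```

play_rows(
  rows=[
    {"dp": [0, 0, 0], "turn": [0, 0, -0.9], "fingers": 1},
    {"dp": [0, 0, 0], "turn": [0, 0, -0.9], "fingers": 1},
    {"dp": [0, 0, 0], "turn": [0, 0, -0.9], "fingers": 1},
    {"dp": [0, 0, 0], "turn": [0, 0, -0.9], "fingers": 1},
    {"dp": [0, 0, 0], "turn": [0, 0, -0.9], "fingers": 1},
  ],
)

```text
clock: 32.32
eef_pos: [555.6, -31.6, 47.1]
tcp_rot: [3.141, 0.0, 2.435]
contact_force: [0.0, 0.6, -4.1]
opening: 0.149
grasp_force: 58.5
```

play_rows(
  rows=[
    {"dp": [0, 0, 0], "turn": [0, 0, -0.9], "fingers": 1},
    {"dp": [0, 0, 0], "turn": [0, 0, -0.9], "fingers": 1},
    {"dp": [0, 0, 0], "turn": [0, 0, -0.9], "fingers": 1},
    {"dp": [0, 0, 0], "turn": [0, 0, -0.9], "fingers": 1},
    {"dp": [0, 0, 0], "turn": [0, 0, -0.9], "fingers": 1},
  ],
)

```text
clock: 32.73
eef_pos: [555.6, -31.6, 47.1]
tcp_rot: [3.142, 0.0, 2.906]
contact_force: [0.8, -0.2, -5.6]
opening: 0.153
grasp_force: 58.5
```

play_rows(
  rows=[
    {"dp": [0, 0, 0], "turn": [0, 0, -0.9], "fingers": 1},
    {"dp": [0, 0, 0], "turn": [0, 0, -0.9], "fingers": 1},
    {"dp": [0, 0, 0.04], "turn": [0, 0, -0.4], "fingers": 1},
    {"dp": [0, 0, 0], "turn": [0, 0, 0], "fingers": 1},
  ],
)

```text
clock: 33.07
eef_pos: [555.9, -31.6, 45.9]
tcp_rot: [3.142, 0.001, 3.135]
contact_force: [-1.3, 0.4, 2.4]
opening: 0.155
grasp_force: 59.5
```

```bash
python3 - <<'E'
from h import *
plan(556.5,-32.5,44,3.1416)
f,b=grab("top"); g,c=grab("scene"); print(tray(f,b)[0],packs(g,c))
E
```

```text
at [555.9 -31.6  45.9] [3.142e+00 1.000e-03 3.135e+00] t 33.1 open 0.155 gf 59.5 F [-1.3  0.4  2.4] q6 -1.62
units dp [-0.016 -0.024  0.047] turnz -0.066
[693.22469791 206.18235129] []
```

play_rows(
  rows=[
    {"dp": [0, 0, 0], "turn": [0, 0, 0], "fingers": 0.4},
    {"dp": [0, 0, 0], "turn": [0, 0, 0], "fingers": 0.4},
    {"dp": [0, 0, 0], "turn": [0, 0, 0], "fingers": 0.4},
    {"dp": [0, 0, -0.7], "turn": [0, 0, 0], "fingers": 0.4},
    {"dp": [0, 0, -0.7], "turn": [0, 0, 0], "fingers": 0.4},
  ],
)

```text
clock: 33.58
eef_pos: [554.3, -31.5, 100.5]
tcp_rot: [3.141, -0.004, 3.132]
contact_force: [0.5, 0.6, 0.9]
opening: 0.599
grasp_force: 0.0
```

play_rows(
  rows=[
    {"dp": [0, 0, 0], "turn": [0, 0, 1], "fingers": 0.4},
    {"dp": [0, 0, 0], "turn": [0, 0, 1], "fingers": 0.4},
    {"dp": [0, 0, 0], "turn": [0, 0, 1], "fingers": 0.4},
    {"dp": [0, 0, 0], "turn": [0, 0, 1], "fingers": 0.4},
    {"dp": [0, 0, 0], "turn": [0, 0, 1], "fingers": 0.4},
  ],
)

```text
clock: 34.0
eef_pos: [555.8, -31.6, 101.4]
tcp_rot: [3.141, 0.0, 2.603]
contact_force: [-0.5, -0.3, -0.3]
opening: 0.598
grasp_force: 0.0
```

play_rows(
  rows=[
    {"dp": [0, 0, 0], "turn": [0, 0, 1], "fingers": 0.4},
    {"dp": [0, 0, 0], "turn": [0, 0, 1], "fingers": 0.4},
    {"dp": [0, 0, 0], "turn": [0, 0, 1], "fingers": 0.4},
    {"dp": [0, 0, 0], "turn": [0, 0, 1], "fingers": 0.4},
    {"dp": [0, 0, 0], "turn": [0, 0, 1], "fingers": 0.4},
  ],
)

```text
clock: 34.42
eef_pos: [555.8, -31.6, 101.2]
tcp_rot: [3.141, 0.0, 2.08]
contact_force: [0.4, 0.0, -0.3]
opening: 0.6
grasp_force: 0.0
```

play_rows(
  rows=[
    {"dp": [0, 0, 0], "turn": [0, 0, 1], "fingers": 0.4},
    {"dp": [0, 0, 0], "turn": [0, 0, 1], "fingers": 0.4},
    {"dp": [0, 0, 0], "turn": [0, 0, 1], "fingers": 0.4},
    {"dp": [0, 0, 0], "turn": [0, 0, 1], "fingers": 0.4},
    {"dp": [0, 0, 0], "turn": [0, 0, 1], "fingers": 0.4},
  ],
)

```text
clock: 34.83
eef_pos: [555.8, -31.6, 101.3]
tcp_rot: [3.141, -0.0, 1.556]
contact_force: [-0.6, 0.4, -0.0]
opening: 0.603
grasp_force: 0.0
```

play_rows(
  rows=[
    {"dp": [0, 0, 0], "turn": [0, 0, 1], "fingers": 0.4},
    {"dp": [0, 0, 0], "turn": [0, 0, 1], "fingers": 0.4},
    {"dp": [0, 0, 0], "turn": [0, 0, 1], "fingers": 0.4},
    {"dp": [0, 0, 0], "turn": [0, 0, 1], "fingers": 0.4},
    {"dp": [0, 0, 0], "turn": [0, 0, 1], "fingers": 0.4},
  ],
)

```text
clock: 35.25
eef_pos: [555.8, -31.6, 101.3]
tcp_rot: [3.141, -0.0, 1.032]
contact_force: [0.3, 0.3, 0.1]
opening: 0.597
grasp_force: 0.0
```

play_rows(
  rows=[
    {"dp": [0, 0, 0], "turn": [0, 0, 1], "fingers": 0.4},
    {"dp": [0, 0, 0], "turn": [0, 0, 1], "fingers": 0.4},
    {"dp": [0, 0, 0], "turn": [0, 0, 1], "fingers": 0.4},
    {"dp": [0, 0, 0], "turn": [0, 0, 1], "fingers": 0.4},
    {"dp": [0, 0, 0], "turn": [0, 0, 1], "fingers": 0.4},
  ],
)

```text
clock: 35.67
eef_pos: [555.8, -31.6, 101.3]
tcp_rot: [3.141, -0.0, 0.509]
contact_force: [0.3, 0.7, -0.7]
opening: 0.601
grasp_force: 0.0
```

play_rows(
  rows=[
    {"dp": [0, 0, 0], "turn": [0, 0, 1], "fingers": 0.4},
    {"dp": [0, 0, 0], "turn": [0, 0, 1], "fingers": 0.4},
    {"dp": [0, 0, 0], "turn": [0, 0, 1], "fingers": 0.4},
    {"dp": [0, 0, 0], "turn": [0, 0, 1], "fingers": 0.4},
    {"dp": [0, 0, 0], "turn": [0, 0, 1], "fingers": 0.4},
  ],
)

```text
clock: 36.08
eef_pos: [555.8, -31.6, 101.2]
tcp_rot: [-3.142, -0.0, -0.015]
contact_force: [0.6, -0.0, 0.6]
opening: 0.599
grasp_force: 0.0
```

```bash
python3 - <<'E'
from h import *
plan(556,-31.6,44,-0.0066)
f,b=grab("top"); H,S,V=cv2.split(cv2.cvtColor(b,cv2.COLOR_BGR2HSV))
o=((H>=5)&(H<17)&(S>150)&(V>100)).astype(np.uint8); n,l,st,ct=cv2.connectedComponentsWithStats(o)
for i in range(1,n):
    if st[i,4]>25: print(st[i],np.round(ray(f,*ct[i],10)[:2],1))
E
```

```text
at [555.8 -31.6 101.2] [-3.142 -0.    -0.015] t 36.1 open 0.599 gf 0.0 F [ 0.6 -0.   0.6] q6 1.53
units dp [6.000e-03 1.000e-03 1.431e+00] turnz -0.079
[232 188   9   7  37] [693.4 205.7]
[234 240  10   6  37] [562.9 196.7]
```

play_rows(
  rows=[
    {"dp": [0, 0, 0.7], "turn": [0, 0, -0.08], "fingers": 0.4},
    {"dp": [0, 0, 0.7], "turn": [0, 0, 0], "fingers": 0.4},
    {"dp": [0, 0, 0], "turn": [0, 0, 0], "fingers": 0.4},
    {"dp": [0, 0, 0], "turn": [0, 0, 0], "fingers": 1},
    {"dp": [0, 0, 0], "turn": [0, 0, 0], "fingers": 1},
  ],
)

```text
clock: 36.55
eef_pos: [556.2, -31.6, 46.1]
tcp_rot: [3.142, -0.001, -0.0]
contact_force: [-0.1, -0.7, -0.5]
opening: 0.325
grasp_force: 0.0
```

play_rows(
  rows=[
    {"dp": [0, 0, 0], "turn": [0, 0, 0], "fingers": 1},
    {"dp": [0, 0, 0], "turn": [0, 0, 0], "fingers": 1},
    {"dp": [0, 0, 0], "turn": [0, 0, 0], "fingers": 1},
    {"dp": [0, 0, 0], "turn": [0, 0, 0], "fingers": 1},
    {"dp": [0, 0, -0.06], "turn": [0, 0, 0], "fingers": 1},
  ],
)

```text
clock: 36.97
eef_pos: [556.0, -31.6, 48.3]
tcp_rot: [3.142, -0.001, -0.001]
contact_force: [-0.5, 0.3, -4.6]
opening: 0.153
grasp_force: 58.6
```

play_rows(
  rows=[
    {"dp": [0, 0, 0], "turn": [0, 0, -0.5], "fingers": 1},
    {"dp": [0, 0, 0], "turn": [0, 0, -0.9], "fingers": 1},
    {"dp": [0, 0, 0], "turn": [0, 0, -0.9], "fingers": 1},
    {"dp": [0, 0, 0], "turn": [0, 0, -0.9], "fingers": 1},
    {"dp": [0, 0, 0], "turn": [0, 0, -0.9], "fingers": 1},
  ],
)

```text
clock: 37.38
eef_pos: [555.3, -31.5, 47.7]
tcp_rot: [-3.141, 0.0, 0.433]
contact_force: [0.3, 0.1, -5.3]
opening: 0.154
grasp_force: 58.6
```

play_rows(
  rows=[
    {"dp": [0, 0, 0], "turn": [0, 0, -0.9], "fingers": 1},
    {"dp": [0, 0, 0], "turn": [0, 0, -0.9], "fingers": 1},
    {"dp": [0, 0, 0], "turn": [0, 0, -0.9], "fingers": 1},
    {"dp": [0, 0, 0], "turn": [0, 0, -0.9], "fingers": 1},
    {"dp": [0, 0, 0], "turn": [0, 0, -0.9], "fingers": 1},
  ],
)

```text
clock: 37.8
eef_pos: [555.2, -31.5, 47.7]
tcp_rot: [-3.141, 0.0, 0.905]
contact_force: [-0.1, -0.3, -5.8]
opening: 0.153
grasp_force: 58.6
```

play_rows(
  rows=[
    {"dp": [0, 0, 0], "turn": [0, 0, -0.9], "fingers": 1},
    {"dp": [0, 0, 0], "turn": [0, 0, -0.9], "fingers": 1},
    {"dp": [0, 0, 0], "turn": [0, 0, -0.9], "fingers": 1},
    {"dp": [0, 0, 0], "turn": [0, 0, -0.9], "fingers": 1},
    {"dp": [0, 0, 0], "turn": [0, 0, -0.9], "fingers": 1},
  ],
)

```text
clock: 38.22
eef_pos: [555.3, -31.5, 47.7]
tcp_rot: [-3.141, 0.0, 1.376]
contact_force: [0.0, -0.2, -4.8]
opening: 0.151
grasp_force: 58.6
```

play_rows(
  rows=[
    {"dp": [0, 0, 0], "turn": [0, 0, -0.9], "fingers": 1},
    {"dp": [0, 0, 0], "turn": [0, 0, -0.9], "fingers": 1},
    {"dp": [0, 0, 0.04], "turn": [0, 0, -0.7], "fingers": 1},
    {"dp": [0, 0, 0], "turn": [0, 0, 0], "fingers": 1},
  ],
)

```text
clock: 38.55
eef_pos: [555.7, -31.6, 46.9]
tcp_rot: [3.141, -0.0, 1.638]
contact_force: [-0.5, 0.1, 2.2]
opening: 0.149
grasp_force: 61.0
```

```bash
python3 - <<'E'
from h import *
plan(556,-31.6,45,1.63)
f,b=grab("top"); g,c=grab("scene")
A=cv2.resize(b[180:280,140:380],(800,333),interpolation=cv2.INTER_CUBIC); cv2.imwrite("pics/p11.png",cv2.convertScaleAbs(A,alpha=1.4))
H,S,V=cv2.split(cv2.cvtColor(b,cv2.COLOR_BGR2HSV))
o=((H>=5)&(H<17)&(S>150)&(V>100)).astype(np.uint8); n,l,st,ct=cv2.connectedComponentsWithStats(o)
for i in range(1,n):
    if st[i,4]>25: print(st[i],np.round(ray(f,*ct[i],10)[:2],1))
# dock inner rail/floor edge: dark floor between white rails, per column
for u in (190,200,210,220,230):
    col=b[195:250,u].astype(int).sum(1); d=np.where(col<300)[0]+195
    if len(d): print(u,d.min(),d.max(),np.round(ray(f,u,d.min()-.5,16)[:2]),np.round(ray(f,u,d.max()+.5,16)[:2]))
E
```

```text
at [555.7 -31.6  46.9] [ 3.141 -0.     1.638] t 38.5 open 0.149 gf 61.0 F [-0.5  0.1  2.2] q6 -0.13
units dp [-0.001  0.006  0.047] turnz 0.072
[232 188   9   7  37] [693.4 205.7]
[234 240  10   6  37] [563.  196.9]
190 204 237 [662. 319.] [577. 317.]
200 204 236 [662. 294.] [579. 292.]
210 203 246 [664. 269.] [554. 267.]
220 198 236 [676. 244.] [578. 242.]
230 197 237 [679. 219.] [575. 217.]
```

View pics/p11.png

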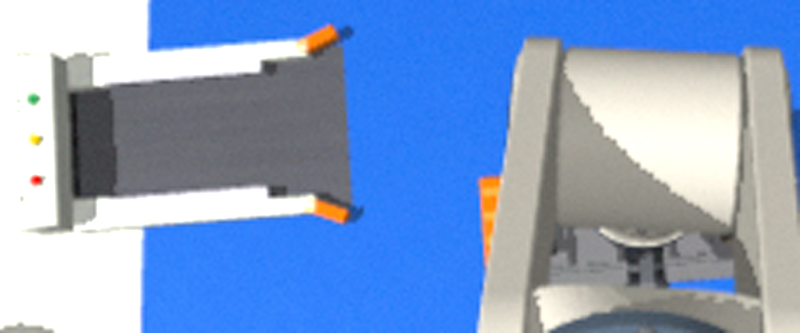

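The tray is turned, with its plug at crop (488,220) facing the dock mouth at (335,125). To calibrate camera against robot, I compare the plug's known robot pose with the guides in both views.

```bash
python3 - <<'E'
from h import *
g,c=grab("scene"); f,b=grab("top")
def oranges(img,fr,z):
    k=4; I=cv2.resize(img,None,fx=k,fy=k,interpolation=cv2.INTER_CUBIC); H,S,V=cv2.split(cv2.cvtColor(I,cv2.COLOR_BGR2HSV))
    o=((H>=3)&(H<17)&(S>140)&(V>80)).astype(np.uint8); n,l,st,ct=cv2.connectedComponentsWithStats(o); out=[]
    for i in range(1,n):
        if st[i,4]>300:
            R=cv2.minAreaRect(cv2.findContours((l==i).astype(np.uint8),0,2)[0][0]); m=(np.array(R[0])+.5)/k-.5; cc=(ct[i]+.5)/k-.5
            out.append((cc,st[i,4]/16)); print(np.round(cc,1),st[i,4]//16,"ray z10",np.round(ray(fr,*cc,10)[:2],1),"z16",np.round(ray(fr,*cc,16)[:2],1),"box",[np.round(ray(fr,*((p+.5)/k-.5),10)[:2]).tolist() for p in cv2.boxPoints(R)])
    return out
print("scene");oranges(c,g,10);print("top");oranges(b,f,10)
print("expect plug centre top px",proj(f,(548.8,71.2,10)),"scene",proj(g,(548.8,71.2,10)))
E
```

```text
scene
[387.4 231.5] 35 ray z10 [565.7 194.8] z16 [570.5 190.7] box [[554.0, 189.0], [561.0, 210.0], [578.0, 201.0], [570.0, 180.0]]
[349.3 246.9] 98 ray z10 [561.5  71.9] z16 [566.3  68.5] box [[522.0, 57.0], [513.0, 78.0], [589.0, 81.0], [597.0, 61.0]]
[419.4 259.1] 34 ray z10 [693.4 204.4] z16 [697.3 200.2] box [[694.0, 188.0], [680.0, 217.0], [692.0, 219.0], [706.0, 190.0]]
top
[235.8 191.4] 42 ray z10 [692.8 205.6] z16 [691.4 204.4] box [[693.0, 219.0], [703.0, 198.0], [693.0, 192.0], [682.0, 214.0]]
[286.2 241.8] 60 ray z10 [563.9  78.9] z16 [563.3  78.4] box [[530.0, 91.0], [588.0, 84.0], [586.0, 70.0], [528.0, 78.0]]
[238.9 242.9] 40 ray z10 [562.5 196.4] z16 [561.8 195.2] box [[562.0, 210.0], [572.0, 207.0], [563.0, 182.0], [553.0, 185.0]]
expect plug centre top px (np.float64(289.3286766852101), np.float64(247.8362281803153)) scene (np.float64(346.5263380797029), np.float64(244.15750686259034))
```

play_rows(
  rows=[
    {"dp": [0.33, 0.43, -0.03], "turn": [0, 0, 0], "fingers": 1},
    {"dp": [0.33, 0.43, 0], "turn": [0, 0, 0], "fingers": 1},
    {"dp": [0.33, 0.43, 0], "turn": [0, 0, 0], "fingers": 1},
    {"dp": [0.33, 0.43, 0], "turn": [0, 0, 0], "fingers": 1},
    {"dp": [0.33, 0.43, 0], "turn": [0, 0, 0.06], "fingers": 1},
  ],
)

```text
clock: 39.17
eef_pos: [637.6, 40.3, 47.0]
tcp_rot: [-3.141, 0.0, 1.626]
contact_force: [0.0, -0.2, -4.1]
opening: 0.153
grasp_force: 60.1
```

play_rows(
  rows=[
    {"dp": [0, 0, 0], "turn": [0, 0, 0], "fingers": 1},
    {"dp": [0, 0, 0], "turn": [0, 0, 0], "fingers": 1},
  ],
)

```text
clock: 39.33
eef_pos: [637.7, 40.4, 46.9]
tcp_rot: [-3.142, -0.0, 1.627]
contact_force: [3.6, 3.1, 4.4]
opening: 0.145
grasp_force: 61.7
```

```bash
python3 - <<'E'
from h import *
g,c=grab("scene"); f,b=grab("top"); plan(632.4,120,45,1.632)
for nm,img,fr in(("s",c,g),("t",b,f)):
    k=4; I=cv2.resize(img,None,fx=k,fy=k,interpolation=cv2.INTER_CUBIC); H,S,V=cv2.split(cv2.cvtColor(I,cv2.COLOR_BGR2HSV))
    o=((H>=3)&(H<17)&(S>140)&(V>80)).astype(np.uint8); n,l,st,ct=cv2.connectedComponentsWithStats(o)
    for i in range(1,n):
        if st[i,4]>300:
            R=cv2.minAreaRect(cv2.findContours((l==i).astype(np.uint8),0,2)[0][0]); m=lambda p:(np.array(p)+.5)/k-.5
            print(nm,np.round(m(ct[i]),1),st[i,4]//16,"c",np.round(ray(fr,*m(ct[i]),8)[:2],1),[np.round(ray(fr,*m(p),10)[:2]).tolist() for p in cv2.boxPoints(R)])
E
```

```text
at [636.7  39.5  46.9] [-3.141 -0.     1.626] t 39.4 open 0.153 gf 60.1 F [ 0.3  1.  -3.9] q6 0.0
units dp [2.015 0.004 0.049] turnz -0.054
s [387.4 231.5] 35 c [564.1 196.2] [[554.0, 189.0], [561.0, 210.0], [577.0, 201.0], [570.0, 180.0]]
s [389.5 256. ] 94 c [642.7 145.5] [[604.0, 130.0], [597.0, 151.0], [672.0, 152.0], [679.0, 132.0]]
s [419.4 259.1] 34 c [692.1 205.8] [[695.0, 188.0], [680.0, 218.0], [692.0, 220.0], [706.0, 190.0]]
t [235.8 191.4] 42 c [693.2 206. ] [[693.0, 219.0], [703.0, 198.0], [693.0, 192.0], [682.0, 214.0]]
```

play_rows(
  rows=[
    {"dp": [0.4, -0.03, 0], "turn": [0, 0, -0.05], "fingers": 1},
    {"dp": [0.4, -0.02, 0], "turn": [0, 0, 0], "fingers": 1},
    {"dp": [0.4, 0, 0], "turn": [0, 0, 0], "fingers": 1},
    {"dp": [0.3, 0, 0], "turn": [0, 0, 0], "fingers": 1},
  ],
)

```text
clock: 39.77
eef_pos: [630.7, 99.5, 47.1]
tcp_rot: [-3.14, 0.0, 1.631]
contact_force: [0.1, -0.7, -4.2]
opening: 0.155
grasp_force: 60.1
```

play_rows(
  rows=[
    {"dp": [0.2, 0, 0], "turn": [0, 0, 0], "fingers": 1},
    {"dp": [0.1, 0, 0], "turn": [0, 0, 0], "fingers": 1},
    {"dp": [0, 0, 0], "turn": [0, 0, 0], "fingers": 1},
  ],
)

```text
clock: 40.02
eef_pos: [630.8, 111.8, 47.1]
tcp_rot: [-3.141, 0.0, 1.632]
contact_force: [-0.2, 0.5, -4.0]
opening: 0.154
grasp_force: 60.0
```

play_rows(
  rows=[
    {"dp": [0.15, 0, 0], "turn": [0, 0, 0], "fingers": 1},
    {"dp": [0.1, 0, 0], "turn": [0, 0, 0], "fingers": 1},
    {"dp": [0, 0, 0], "turn": [0, 0, 0], "fingers": 1},
  ],
)

```text
clock: 40.27
eef_pos: [630.4, 121.7, 47.2]
tcp_rot: [-3.141, -0.0, 1.632]
contact_force: [-0.2, 0.9, -5.4]
opening: 0.146
grasp_force: 60.0
```

```bash
python3 - <<'E'
from h import *
plan(629,134,45,1.632); s=r.sense(); print(s["wrist_torque"])
g,c=grab("scene"); f,b=grab("top"); print(ray(f,286,242,16))
A=cv2.resize(c[190:300,320:480],(800,550),interpolation=cv2.INTER_CUBIC); cv2.imwrite("pics/p12.png",cv2.convertScaleAbs(A,alpha=1.3))
E
```

```text
at [630.4 121.7  47.2] [-3.141 -0.     1.632] t 40.3 open 0.146 gf 60.0 F [-0.2  0.9 -5.4] q6 0.13
units dp [ 0.308 -0.017  0.054] turnz -0.003
[0.01700879 0.01234376 0.0359383 ]
[562.76645497  78.89093505  16.        ]
```

play_rows(
  rows=[
    {"dp": [0, 0, 0.05], "turn": [0, 0, 0], "fingers": 1},
    {"dp": [0.15, 0, 0], "turn": [0, 0, 0], "fingers": 1},
    {"dp": [0, 0, 0], "turn": [0, 0, 0], "fingers": 1},
  ],
)

```text
clock: 40.62
eef_pos: [631.2, 127.0, 46.9]
tcp_rot: [3.14, 0.001, 1.632]
contact_force: [-2.0, -2.5, 9.3]
opening: 0.152
grasp_force: 62.0
```

play_rows(
  rows=[
    {"dp": [0.12, 0, 0], "turn": [0, 0, 0], "fingers": 1},
    {"dp": [0.12, 0, 0], "turn": [0, 0, 0], "fingers": 1},
    {"dp": [0, 0, 0], "turn": [0, 0, 0], "fingers": 1},
  ],
)

```text
clock: 40.87
eef_pos: [631.1, 136.6, 46.9]
tcp_rot: [3.139, 0.001, 1.632]
contact_force: [-0.3, -1.9, 7.6]
opening: 0.15
grasp_force: 61.8
```

```bash
python3 - <<'E'
from h import *
plan(629,150,45,1.632); s=r.sense(); print(s["wrist_torque"])
E
```

```text
at [631.1 136.6  46.9] [3.139e+00 1.000e-03 1.632e+00] t 40.9 open 0.15 gf 61.8 F [-0.3 -1.9  7.6] q6 0.15
units dp [ 0.337 -0.031  0.048] turnz -0.001
[-0.30534087  0.28528789  0.03307142]
```

play_rows(
  rows=[
    {"dp": [0.15, 0, -0.02], "turn": [0, 0, 0], "fingers": 1},
    {"dp": [0.15, 0, 0], "turn": [0, 0, 0], "fingers": 1},
    {"dp": [0, 0, 0], "turn": [0, 0, 0], "fingers": 1},
  ],
)

```text
clock: 41.12
eef_pos: [629.6, 149.6, 46.9]
tcp_rot: [3.14, -0.0, 1.632]
contact_force: [-0.1, -0.8, 7.1]
opening: 0.152
grasp_force: 61.6
```

play_rows(
  rows=[
    {"dp": [0.15, 0, 0], "turn": [0, 0, 0], "fingers": 1},
    {"dp": [0.15, 0, 0], "turn": [0, 0, 0], "fingers": 1},
    {"dp": [0, 0, 0], "turn": [0, 0, 0], "fingers": 1},
  ],
)

```text
clock: 41.37
eef_pos: [628.9, 161.7, 46.9]
tcp_rot: [3.14, -0.0, 1.632]
contact_force: [-1.6, -1.1, 6.2]
opening: 0.148
grasp_force: 61.6
```

```bash
python3 - <<'E'
from h import *
plan(629,150,45,1.632); s=r.sense(); print(s["wrist_torque"])
E
```

```text
at [628.9 161.7  46.9] [ 3.14  -0.     1.632] t 41.4 open 0.148 gf 61.6 F [-1.6 -1.1  6.2] q6 0.19
units dp [-0.291 -0.016  0.048] turnz 0.001
[-0.11846498  0.16548705 -0.01972955]
```

play_rows(
  rows=[
    {"dp": [0.2, 0, 0], "turn": [0, 0, 0], "fingers": 1},
    {"dp": [0.2, 0, 0], "turn": [0, 0, 0], "fingers": 1},
    {"dp": [0, 0, 0], "turn": [0, 0, 0], "fingers": 1},
  ],
)

```text
clock: 41.62
eef_pos: [627.9, 178.0, 46.9]
tcp_rot: [3.14, -0.001, 1.632]
contact_force: [-0.2, 1.2, 5.9]
opening: 0.149
grasp_force: 61.6
```

play_rows(
  rows=[
    {"dp": [0.2, 0, 0], "turn": [0, 0, 0], "fingers": 1},
    {"dp": [0.2, 0, 0], "turn": [0, 0, 0], "fingers": 1},
    {"dp": [0, 0, 0], "turn": [0, 0, 0], "fingers": 1},
  ],
)

```text
clock: 41.87
eef_pos: [626.9, 194.0, 46.9]
tcp_rot: [3.14, -0.001, 1.632]
contact_force: [-0.3, 1.1, 6.2]
opening: 0.151
grasp_force: 61.6
```

```bash
python3 - <<'E'
from h import *
plan(621,275,45,1.632); s=r.sense(); print(s["wrist_torque"])
E
```

```text
at [626.9 194.   46.9] [ 3.140e+00 -1.000e-03  1.632e+00] t 41.9 open 0.151 gf 61.6 F [-0.3  1.1  6.2] q6 0.24
units dp [ 2.029 -0.023  0.048] turnz 0.002
[0.20970706 0.1701524  0.01030135]
```

play_rows(
  rows=[
    {"dp": [0.25, 0, 0], "turn": [0, 0, 0], "fingers": 1},
    {"dp": [0.25, 0, 0], "turn": [0, 0, 0], "fingers": 1},
    {"dp": [0, 0, 0], "turn": [0, 0, 0], "fingers": 1},
  ],
)

```text
clock: 42.12
eef_pos: [625.6, 214.4, 46.9]
tcp_rot: [3.14, -0.001, 1.632]
contact_force: [-0.9, 2.5, 5.3]
opening: 0.154
grasp_force: 61.5
```

play_rows(
  rows=[
    {"dp": [0.25, 0, 0], "turn": [0, 0, 0], "fingers": 1},
    {"dp": [0.25, 0, 0], "turn": [0, 0, 0], "fingers": 1},
    {"dp": [0, 0, 0], "turn": [0, 0, 0], "fingers": 1},
  ],
)

```text
clock: 42.37
eef_pos: [624.4, 234.4, 46.9]
tcp_rot: [3.14, -0.001, 1.632]
contact_force: [-1.1, 2.3, 5.7]
opening: 0.152
grasp_force: 61.6
```

play_rows(
  rows=[
    {"dp": [0.2, 0, 0], "turn": [0, 0, 0], "fingers": 1},
    {"dp": [0.15, 0, 0], "turn": [0, 0, 0], "fingers": 1},
    {"dp": [0, 0, 0], "turn": [0, 0, 0], "fingers": 1},
  ],
)

```text
clock: 42.62
eef_pos: [623.5, 247.7, 46.9]
tcp_rot: [3.14, -0.0, 1.632]
contact_force: [-0.5, -0.9, 6.8]
opening: 0.148
grasp_force: 61.6
```

```bash
python3 - <<'E'
from h import *
plan(621,275,45,1.632); s=r.sense(); print(s["wrist_torque"])
E
```

```text
at [623.5 247.7  46.9] [ 3.14  -0.     1.632] t 42.6 open 0.148 gf 61.6 F [-0.5 -0.9  6.8] q6 0.31
units dp [ 0.686 -0.021  0.048] turnz 0.003
[0.06171813 0.21844345 0.03243645]
```

Smooth so far. I continue in small steps until the stop block shows up in the force.

play_rows(
  rows=[
    {"dp": [0.15, 0, 0], "turn": [0, 0, 0], "fingers": 1},
    {"dp": [0.15, 0, 0], "turn": [0, 0, 0], "fingers": 1},
    {"dp": [0, 0, 0], "turn": [0, 0, 0], "fingers": 1},
  ],
)

```text
clock: 42.87
eef_pos: [622.8, 259.4, 46.9]
tcp_rot: [3.14, -0.0, 1.632]
contact_force: [-0.4, -2.1, 6.1]
opening: 0.151
grasp_force: 61.7
```

play_rows(
  rows=[
    {"dp": [0.1, 0, 0], "turn": [0, 0, 0], "fingers": 1},
    {"dp": [0.1, 0, 0], "turn": [0, 0, 0], "fingers": 1},
    {"dp": [0, 0, 0], "turn": [0, 0, 0], "fingers": 1},
  ],
)

```text
clock: 43.12
eef_pos: [622.3, 267.0, 46.9]
tcp_rot: [3.14, 0.0, 1.632]
contact_force: [0.6, -3.0, 8.2]
opening: 0.149
grasp_force: 61.7
```

play_rows(
  rows=[
    {"dp": [0.08, 0, 0], "turn": [0, 0, 0], "fingers": 1},
    {"dp": [0, 0, 0], "turn": [0, 0, 0], "fingers": 1},
  ],
)

```text
clock: 43.28
eef_pos: [622.1, 269.9, 46.9]
tcp_rot: [3.14, 0.0, 1.632]
contact_force: [0.2, -3.8, 7.0]
opening: 0.148
grasp_force: 61.8
```

play_rows(
  rows=[
    {"dp": [0.08, 0, 0], "turn": [0, 0, 0], "fingers": 1},
    {"dp": [0, 0, 0], "turn": [0, 0, 0], "fingers": 1},
  ],
)

```text
clock: 43.45
eef_pos: [622.2, 272.6, 46.9]
tcp_rot: [3.14, 0.001, 1.633]
contact_force: [2.1, -6.8, 7.2]
opening: 0.16
grasp_force: 61.7
```

play_rows(
  rows=[
    {"dp": [0.06, 0, 0], "turn": [0, 0, 0], "fingers": 1},
    {"dp": [0, 0, 0], "turn": [0, 0, 0], "fingers": 1},
  ],
)

```text
clock: 43.62
eef_pos: [622.5, 272.9, 47.0]
tcp_rot: [3.14, 0.004, 1.634]
contact_force: [5.2, -17.2, 7.7]
opening: 0.152
grasp_force: 61.9
```

play_rows(
  rows=[
    {"dp": [0.05, 0, 0], "turn": [0, 0, 0], "fingers": 1},
    {"dp": [0, 0, 0], "turn": [0, 0, 0], "fingers": 1},
  ],
)

```text
clock: 43.78
eef_pos: [622.5, 273.0, 47.2]
tcp_rot: [3.14, 0.006, 1.634]
contact_force: [5.1, -26.0, 11.8]
opening: 0.156
grasp_force: 62.4
```

The stop is reached. I back off the push, release, raise and verify with the cameras.

play_rows(
  rows=[
    {"dp": [-0.1, 0, 0], "turn": [0, 0, 0], "fingers": 1},
    {"dp": [0, 0, 0], "turn": [0, 0, 0], "fingers": 0.5},
    {"dp": [0, 0, 0], "turn": [0, 0, 0], "fingers": 0.4},
    {"dp": [0, 0, 0], "turn": [0, 0, 0], "fingers": 0.4},
    {"dp": [0, 0, -0.8], "turn": [0, 0, 0], "fingers": 0.4},
  ],
)

```text
clock: 44.2
eef_pos: [617.1, 272.4, 72.3]
tcp_rot: [-3.132, 0.003, 1.632]
contact_force: [-1.3, -0.9, 0.1]
opening: 0.599
grasp_force: 0.0
```

play_rows(
  rows=[
    {"dp": [0, 0, -0.9], "turn": [0, 0, 0], "fingers": 0.4},
    {"dp": [-0.3, -0.95, 0], "turn": [0, 0, 0], "fingers": 1},
    {"dp": [-0.3, -0.95, 0], "turn": [0, 0, 0], "fingers": 1},
    {"dp": [-0.3, -0.95, 0], "turn": [0, 0, 0], "fingers": 1},
    {"dp": [-0.3, -0.95, 0], "turn": [0, 0, 0], "fingers": 1},
  ],
)

```text
clock: 44.62
eef_pos: [470.5, 216.2, 113.9]
tcp_rot: [3.142, -0.0, 1.632]
contact_force: [1.3, 0.2, 0.1]
opening: 0.034
grasp_force: 0.0
```

play_rows(
  rows=[
    {"dp": [-0.3, -0.95, 0], "turn": [0, 0, 0], "fingers": 1},
    {"dp": [-0.3, -0.95, 0], "turn": [0, 0, 0], "fingers": 1},
    {"dp": [0, 0, 0], "turn": [0, 0, 0], "fingers": 1},
  ],
)

```text
clock: 44.87
eef_pos: [389.1, 184.4, 112.4]
tcp_rot: [-3.133, 0.003, 1.632]
contact_force: [-0.4, -0.2, -0.3]
opening: -0.003
grasp_force: 0.0
```

```bash
python3 - <<'E'
from h import *
f,b=grab("top"); g,c=grab("scene"); plan(429,265.5,70,1.6)
V=cv2.split(cv2.cvtColor(b,cv2.COLOR_BGR2HSV))[2]
m=(V<48).astype(np.uint8); n,l,st,ct=cv2.connectedComponentsWithStats(m)
for i in range(1,n):
    if 20<st[i,4]<400 and 180<ct[i][1]<280 and 140<ct[i][0]<280: print(st[i],np.round(ray(f,*ct[i],18)[:2],1))
for p in packs(f,b): print(p)
# yellow blobs in both views
for nm,img,fr in(("t",b,f),("s",c,g)):
    H,S,V=cv2.split(cv2.cvtColor(img,cv2.COLOR_BGR2HSV)); y=((H>18)&(H<35)&(S>110)&(V>90)).astype(np.uint8); n,l,st,ct=cv2.connectedComponentsWithStats(y)
    for i in range(1,n):
        if 25<st[i,4]<250: print(nm,st[i],np.round(ct[i],1),np.round(ray(fr,*ct[i],31)[:2],1))
E
```

```text
at [396.8 187.7 114.2] [-3.141 -0.     1.632] t 45.0 open 0.001 gf 0.0 F [1.2 0.3 0.4] q6 0.38
units dp [1.891 0.923 1.104] turnz 0.31
[244 190   5  55 145] [626.2 177.3]
[232 205  11   4  44] [652.6 200.6]
[161 208   3  31  48] [618.9 388. ]
[173 208  12   7  53] [644.3 345.8]
[196 213  20  10 158] [626.3 278.7]
[232 220  12   7  64] [610.9 197.5]
[173 224  12   7  66] [603.7 345.1]
(array([241., 216.]), array([626.2, 194.5]), array([ 41., 137.]), -3.086)
(array([176., 220.]), array([613.8, 357.5]), array([68., 76.]), -3.117)
t [161 113   5  10  27] [163.  117.7] [879.9 388. ]
t [417 177  10  11  45] [420.4 183.5] [ 701.7 -252.6]
t [232 209  11  12 114] [236.9 214.6] [630.1 197.9]
t [171 213  12  12 120] [176.7 218.3] [622.7 346.2]
s [377 184   9   6  43] [381.1 186.5] [415.1 279.7]
s [439 215  12   9  77] [444.4 219.2] [624.5 344.8]
s [398 236  12  10  81] [403.2 240.5] [632.4 195.6]
s [256 341   9   9  42] [259.1 345.5] [ 729.4 -272.9]
```

play_rows(
  rows=[
    {"dp": [-0.24, 0.95, 0], "turn": [0, 0, 0], "fingers": 1},
    {"dp": [-0.24, 0.95, 0], "turn": [0, 0, 0], "fingers": 1},
    {"dp": [-0.24, 0.95, 0], "turn": [0, 0, 0], "fingers": 1},
    {"dp": [-0.24, 0.95, 0], "turn": [0, 0, 0], "fingers": 1},
    {"dp": [-0.24, 0.95, 0], "turn": [0, 0, 0], "fingers": 1},
  ],
)

```text
clock: 45.38
eef_pos: [594.1, 151.6, 114.0]
tcp_rot: [3.14, -0.001, 1.632]
contact_force: [1.4, 0.8, 1.2]
opening: -0.001
grasp_force: 0.0
```

play_rows(
  rows=[
    {"dp": [-0.24, 0.95, 0], "turn": [0, 0, 0], "fingers": 1},
    {"dp": [0, 0, 0.9], "turn": [0, 0, 0], "fingers": 1},
    {"dp": [0, 0, 0.9], "turn": [0, 0, 0], "fingers": 1},
    {"dp": [0, 0, 0.7], "turn": [0, 0, 0], "fingers": 1},
    {"dp": [0, 0, 0], "turn": [0, 0, 0], "fingers": 1},
  ],
)

```text
clock: 45.8
eef_pos: [626.6, 143.6, 7.9]
tcp_rot: [-3.134, 0.001, 1.632]
contact_force: [-1.9, -0.8, -1.1]
opening: 0.001
grasp_force: 0.0
```

```bash
python3 - <<'E'
from h import *
plan(627.5,164,11,1.632)
E
```

```text
at [626.6 143.6   7.9] [-3.134e+00  1.000e-03  1.632e+00] t 45.8 open 0.001 gf 0.0 F [-1.9 -0.8 -1.1] q6 0.16
units dp [ 0.507  0.054 -0.077] turnz -0.003
```

play_rows(
  rows=[
    {"dp": [0.2, 0.03, 0], "turn": [0, 0, 0], "fingers": 1},
    {"dp": [0.2, 0, 0], "turn": [0, 0, 0], "fingers": 1},
    {"dp": [0, 0, 0], "turn": [0, 0, 0], "fingers": 1},
  ],
)

```text
clock: 46.05
eef_pos: [631.4, 162.6, 16.4]
tcp_rot: [3.137, -0.001, 1.633]
contact_force: [0.2, 0.4, -0.4]
opening: 0.001
grasp_force: 0.0
```

play_rows(
  rows=[
    {"dp": [0.08, 0, 0], "turn": [0, 0, 0], "fingers": 1},
    {"dp": [0, 0, 0], "turn": [0, 0, 0], "fingers": 1},
  ],
)

```text
clock: 46.22
eef_pos: [630.2, 164.5, 15.9]
tcp_rot: [3.139, -0.001, 1.633]
contact_force: [-0.3, 0.4, 0.4]
opening: 0.001
grasp_force: 0.0
```

play_rows(
  rows=[
    {"dp": [0.06, 0, 0], "turn": [0, 0, 0], "fingers": 1},
    {"dp": [0, 0, 0], "turn": [0, 0, 0], "fingers": 1},
  ],
)

```text
clock: 46.38
eef_pos: [629.8, 165.6, 15.1]
tcp_rot: [3.14, 0.001, 1.632]
contact_force: [1.1, -2.0, 3.5]
opening: 0.001
grasp_force: 2.4
```

play_rows(
  rows=[
    {"dp": [0.06, 0, 0], "turn": [0, 0, 0], "fingers": 1},
    {"dp": [0, 0, 0], "turn": [0, 0, 0], "fingers": 1},
  ],
)

```text
clock: 46.55
eef_pos: [629.8, 166.2, 15.1]
tcp_rot: [3.14, 0.003, 1.633]
contact_force: [1.8, -12.0, 7.4]
opening: 0.003
grasp_force: 6.8
```

play_rows(
  rows=[
    {"dp": [0.06, 0, 0.08], "turn": [0, 0, 0], "fingers": 1},
    {"dp": [0, 0, 0], "turn": [0, 0, 0], "fingers": 1},
  ],
)

```text
clock: 46.72
eef_pos: [630.4, 166.2, 12.4]
tcp_rot: [3.139, 0.006, 1.634]
contact_force: [3.6, -25.8, 12.2]
opening: -0.002
grasp_force: 13.2
```

play_rows(
  rows=[
    {"dp": [0.05, 0, 0], "turn": [0, 0, 0], "fingers": 1},
    {"dp": [0, 0, 0], "turn": [0, 0, 0], "fingers": 1},
  ],
)

```text
clock: 46.88
eef_pos: [630.5, 166.6, 12.4]
tcp_rot: [3.139, 0.007, 1.634]
contact_force: [5.3, -34.9, 12.5]
opening: 0.002
grasp_force: 17.4
```

play_rows(
  rows=[
    {"dp": [-0.5, 0, 0], "turn": [0, 0, 0], "fingers": 1},
    {"dp": [-0.5, 0, -0.5], "turn": [0, 0, 0], "fingers": 1},
    {"dp": [0, 0, -1], "turn": [0, 0, 0], "fingers": 1},
    {"dp": [0, 0, -0.6], "turn": [0, 0, 0], "fingers": 1},
    {"dp": [0, 0, 0], "turn": [0, 0, 0], "fingers": 1},
  ],
)

```text
clock: 47.3
eef_pos: [634.5, 132.8, 100.6]
tcp_rot: [3.133, -0.001, 1.631]
contact_force: [1.7, 0.6, -0.1]
opening: -0.002
grasp_force: 0.0
```

```bash
python3 - <<'E'
from h import *
f,b=grab("top"); g,c=grab("scene")
H,S,V=cv2.split(cv2.cvtColor(b,cv2.COLOR_BGR2HSV))
for nm,img in(("t",b),("s",c)):
    k=4;I=cv2.resize(img,None,fx=k,fy=k,interpolation=cv2.INTER_CUBIC);H,S,V=cv2.split(cv2.cvtColor(I,cv2.COLOR_BGR2HSV)); fr=f if nm=="t" else g
    for col,lo,hi in(("y",20,34),("g",50,90),("b",100,125)):
        m=((H>=lo)&(H<=hi)&(S>(90))&(V>55)).astype(np.uint8); n,l,st,ct=cv2.connectedComponentsWithStats(m)
        for i in range(1,n):
            p=(ct[i]+.5)/k-.5; w=ray(fr,*p,52)
            if 350<st[i,4]<2600 and 395<w[0]<470 and 170<w[1]<360: print(nm,col,st[i,4]//16,np.round(p,2),np.round(w[:2],1))
plan(429,266,75,1.633)
E
```

```text
s g 39 [365.86 192.08] [434.1 210.1]
at [631.7 132.7  96.2] [ 3.139e+00 -1.000e-03  1.631e+00] t 47.4 open -0.004 gf 0.0 F [-0.1  0.6 -1. ] q6 0.14
units dp [ 3.633 -4.858  0.529] turnz -0.016
```

play_rows(
  rows=[
    {"dp": [0.6, -0.79, 0], "turn": [0, 0, 0], "fingers": 1},
    {"dp": [0.6, -0.79, 0], "turn": [0, 0, 0], "fingers": 1},
    {"dp": [0.6, -0.79, 0], "turn": [0, 0, 0], "fingers": 1},
    {"dp": [0.6, -0.79, 0], "turn": [0, 0, 0], "fingers": 1},
    {"dp": [0.6, -0.79, 0], "turn": [0, 0, 0], "fingers": 1},
  ],
)

```text
clock: 47.82
eef_pos: [463.2, 243.0, 93.4]
tcp_rot: [-3.139, 0.001, 1.631]
contact_force: [1.5, 0.4, -1.2]
opening: 0.003
grasp_force: 0.0
```

play_rows(
  rows=[
    {"dp": [0.6, -0.79, 0], "turn": [0, 0, 0], "fingers": 1},
    {"dp": [0, 0, 0.5], "turn": [0, 0, 0], "fingers": 1},
    {"dp": [0, 0, 0], "turn": [0, 0, 0], "fingers": 1},
    {"dp": [0, 0, 0], "turn": [0, 0, 0], "fingers": 1},
  ],
)

```text
clock: 48.15
eef_pos: [431.7, 264.4, 73.5]
tcp_rot: [-3.139, 0.002, 1.633]
contact_force: [-0.4, -0.7, 0.6]
opening: -0.004
grasp_force: 0.0
```

```bash
python3 - <<'E'
from h import *
g,c=grab("scene")
k=4;I=cv2.resize(c[160:220,330:430],None,fx=k,fy=k,interpolation=cv2.INTER_CUBIC);H,S,V=cv2.split(cv2.cvtColor(I,cv2.COLOR_BGR2HSV))
for col,lo,hi in(("y",20,34),("g",50,90),("b",95,125)):
    m=((H>=lo)&(H<=hi)&(S>100)&(V>40)).astype(np.uint8); n,l,st,ct=cv2.connectedComponentsWithStats(m)
    for i in range(1,n):
        p=(ct[i]+.5)/k-.5+[330,160]; w=ray(g,*p,52)
        if 250<st[i,4]<3000: print(col,st[i,4]//16,np.round(p,1),np.round(w[:2],1))
plan(432,266,60,1.631)
E
```

```text
y 68 [381.1 187.6] [440.  259.7]
g 37 [365.7 192.8] [436.6 207.7]
b 68 [427.6 170. ] [444.  430.3]
b 54 [395.8 182.8] [444.  309.9]
at [432.8 264.4  74.2] [-3.140e+00  1.000e-03  1.632e+00] t 48.2 open 0.004 gf 0.0 F [-0.9 -0.4  1.2] q6 0.48
units dp [ 0.04  -0.019  0.356] turnz 0.009
```

play_rows(
  rows=[
    {"dp": [0, 0, 0.4], "turn": [0, 0, 0], "fingers": 1},
    {"dp": [0, 0, 0.2], "turn": [0, 0, 0], "fingers": 1},
    {"dp": [0, 0, 0.1], "turn": [0, 0, 0], "fingers": 1},
    {"dp": [0, 0, 0], "turn": [0, 0, 0], "fingers": 1},
    {"dp": [0, 0, 0], "turn": [0, 0, 0], "fingers": 1},
  ],
)

```text
clock: 48.62
eef_pos: [433.9, 264.3, 47.1]
tcp_rot: [3.141, 0.0, 1.631]
contact_force: [2.0, -2.1, 4.5]
opening: -0.004
grasp_force: 2.1
```

play_rows(
  rows=[
    {"dp": [0, 0, 0.05], "turn": [0, 0, 0], "fingers": 1},
    {"dp": [0, 0, 0], "turn": [0, 0, 0], "fingers": 1},
    {"dp": [0, 0, 0], "turn": [0, 0, 0], "fingers": 1},
  ],
)

```text
clock: 48.87
eef_pos: [433.9, 264.5, 45.9]
tcp_rot: [3.14, 0.0, 1.632]
contact_force: [1.1, -5.2, 11.8]
opening: -0.005
grasp_force: 6.3
```

play_rows(
  rows=[
    {"dp": [0, 0, 0.03], "turn": [0, 0, 0], "fingers": 1},
    {"dp": [0, 0, 0], "turn": [0, 0, 0], "fingers": 1},
  ],
)

```text
clock: 49.03
eef_pos: [434.0, 264.5, 45.7]
tcp_rot: [3.14, 0.0, 1.632]
contact_force: [-2.4, -6.6, 26.1]
opening: -0.001
grasp_force: 13.3
```

Yellow bottomed out. Blue is next.

play_rows(
  rows=[
    {"dp": [0, 0, -0.75], "turn": [0, 0, 0], "fingers": 1},
    {"dp": [0, 0, 0], "turn": [0, 0, 0], "fingers": 1},
    {"dp": [0.65, 0.08, 0], "turn": [0, 0, 0], "fingers": 1},
    {"dp": [0.64, 0.08, 0], "turn": [0, 0, 0], "fingers": 1},
    {"dp": [0, 0, 0], "turn": [0, 0, 0], "fingers": 1},
  ],
)

```text
clock: 49.45
eef_pos: [437.7, 320.3, 74.5]
tcp_rot: [3.139, -0.003, 1.632]
contact_force: [0.3, 0.5, -0.3]
opening: 0.0
grasp_force: 0.0
```

play_rows(
  rows=[
    {"dp": [0, 0, 0.5], "turn": [0, 0, 0], "fingers": 1},
    {"dp": [0, 0, 0.15], "turn": [0, 0, 0], "fingers": 1},
    {"dp": [0, 0, 0.08], "turn": [0, 0, 0], "fingers": 1},
    {"dp": [0, 0, 0], "turn": [0, 0, 0], "fingers": 1},
    {"dp": [0, 0, 0], "turn": [0, 0, 0], "fingers": 1},
  ],
)

```text
clock: 49.87
eef_pos: [436.1, 316.7, 45.8]
tcp_rot: [-3.141, -0.001, 1.631]
contact_force: [-5.8, 0.4, 18.9]
opening: -0.001
grasp_force: 9.2
```

play_rows(
  rows=[
    {"dp": [0, 0, -0.75], "turn": [0, 0, 0], "fingers": 1},
    {"dp": [0, 0, 0], "turn": [0, 0, 0], "fingers": 1},
    {"dp": [-0.86, -0.11, 0], "turn": [0, 0, 0], "fingers": 1},
    {"dp": [-0.86, -0.11, 0], "turn": [0, 0, 0], "fingers": 1},
    {"dp": [-0.86, -0.11, 0], "turn": [0, 0, 0], "fingers": 1},
  ],
)

```text
clock: 50.28
eef_pos: [428.7, 211.5, 74.5]
tcp_rot: [-3.141, 0.0, 1.633]
contact_force: [0.4, -0.6, 0.6]
opening: 0.001
grasp_force: 0.0
```

play_rows(
  rows=[
    {"dp": [0, 0, 0], "turn": [0, 0, 0], "fingers": 1},
    {"dp": [0, 0, 0], "turn": [0, 0, 0], "fingers": 1},
    {"dp": [0, 0, 0.5], "turn": [0, 0, 0], "fingers": 1},
    {"dp": [0, 0, 0.15], "turn": [0, 0, 0], "fingers": 1},
    {"dp": [0, 0, 0.1], "turn": [0, 0, 0], "fingers": 1},
  ],
)

```text
clock: 50.7
eef_pos: [430.1, 213.4, 44.8]
tcp_rot: [3.141, 0.0, 1.632]
contact_force: [-10.0, -9.8, 70.2]
opening: -0.0
grasp_force: 35.3
```

play_rows(
  rows=[
    {"dp": [0, 0, 0], "turn": [0, 0, 0], "fingers": 1},
    {"dp": [0, 0, 0], "turn": [0, 0, 0], "fingers": 1},
  ],
)

```text
clock: 50.87
eef_pos: [429.9, 213.3, 45.8]
tcp_rot: [3.141, 0.0, 1.633]
contact_force: [-2.4, -6.8, 22.5]
opening: 0.003
grasp_force: 11.0
```

play_rows(
  rows=[
    {"dp": [0, 0, -0.8], "turn": [0, 0, 0], "fingers": 1},
    {"dp": [0, 0, -1], "turn": [0, 0, 0], "fingers": 1},
    {"dp": [-1, 0, 0], "turn": [0, 0, 0], "fingers": 1},
    {"dp": [-1, 0, 0], "turn": [0, 0, 0], "fingers": 1},
    {"dp": [-1, 0, 0], "turn": [0, 0, 0], "fingers": 1},
  ],
)

```text
clock: 51.28
eef_pos: [437.0, 93.0, 117.3]
tcp_rot: [3.14, -0.0, 1.635]
contact_force: [-0.1, -0.1, 0.1]
opening: -0.003
grasp_force: 0.0
```

play_rows(
  rows=[
    {"dp": [-1, 0, 0], "turn": [0, 0, 0], "fingers": 1},
    {"dp": [0, 0, 0], "turn": [0, 0, 0], "fingers": 1},
    {"dp": [0, 0, 0], "turn": [0, 0, 0], "fingers": 1},
    {"dp": [0, 0, 0], "turn": [0, 0, 0], "fingers": 1},
  ],
)

```text
clock: 51.62
eef_pos: [439.2, 53.6, 116.5]
tcp_rot: [-3.141, -0.0, 1.631]
contact_force: [-0.9, 0.6, -0.0]
opening: 0.0
grasp_force: 0.0
```

```bash
python3 - <<'E'
from h import *
f,b=grab("top"); g,c=grab("scene")
for n,rt,rs in(("A",(165,190,205,232),(434,456,210,230)),("B",(226,248,205,228),(394,414,231,252))):
    t=yel(b,rt,120); s=yel(c,rs,120); print(n,np.round(tri(f,t[0],g,s[0]),1),t[2],s[2])
V=cv2.split(cv2.cvtColor(b,cv2.COLOR_BGR2HSV))[2]; n,l,st,ct=cv2.connectedComponentsWithStats((V<48).astype(np.uint8))
for i in range(1,n):
    if 80<st[i,4]<400 and 180<ct[i][1]<280 and 140<ct[i][0]<280: print(st[i],np.round(ray(f,*ct[i],18)[:2],1))
for p in packs(f,b): print(p)
E
```

```text
A [624.2 343.9  28.4] [10. 11.] [8.5 8.3]
B [631.5 198.9  28.6] [10.1 10.8] [ 7.4 10.3]
[244 190   5  55 142] [626.3 177.5]
[195 213  21  10 156] [626.6 279.1]
(array([241., 216.]), array([627.4, 194.9]), array([ 41., 139.]), -3.081)
(array([181., 219.]), array([621.2, 338.9]), array([45., 66.]), -3.118)
```

Both packs are seated (both tops read about 28.5 mm, as when first seated), the tray is against the stop and the keys are released. I hand the job in.

```bash
python3 -c "
from rig import r
print(r.sign_off())"
```

```text
the job is handed in; nothing more can be done
None
```

I handed the job in at about 52 s: both packs are in their pockets, the tray is plug end first against the dock's end stop, and yellow, blue and green were each pressed to the bottom in that order; the sign-off gave no verdict.

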